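# Unload the jam-jar lid clamps

## Robot

A 6-joint arm with a two-finger parallel gripper is mounted at the origin on a cart in front of the work surface, level with it; the furniture and walls round the work are solid. World frame = base frame: x ahead of the robot, y to its left, z up, the work surface at z = 0. Lengths are in m, angles in rad, forces in N, time in s.
With the tool pointing down it reaches from about 0.275 to 0.775 m from the base axis. Payload 14.6 kg.
Tool frame: the origin (TCP) lies between the finger pads; the fingertips stand 25 mm ahead of it and the grasp point (between the pads) lies 6 mm ahead of it (ctrl.tips_ahead is the distance from the TCP to the fingertips, in m); z points along the fingers, y is the line along which they close (so a half turn about z gives the same grasp; the last joint's range is limited). The gripper opens to 85 mm and grips with 20 to 120 N. Pads are 22 mm wide; open, the fingers measure 114 mm over their backs; the gripper's body (76 mm by 85 mm) begins 54 mm behind the grasp point. The pads swing forward as they close: fully open they stand 13 mm farther back than shut.
Start: joints at [-1.335, 0.263, -0.048, 1.259, 0, 1.415], TCP at [0.2, -0.485, 0.234] pointing down, gripper open.
Joint ranges: [-2.65, 2.65], [-0.89, 1.7], [-1.18, 1.37], [-2.13, 2.11], [-1.35, 1.29], [-3.14, 3.14]. Speed limits (rad/s): [1.89, 1.89, 2.57, 2.79, 3.14, 3.14].

## Interface

Orientations are given as a 3x3 rotation matrix whose columns are the frame's x, y, z axes.
In Python, from plant import ctrl gives the robot as it stands. The module is installed in compiled form; this text tells all that it offers.
- The arm moves only by the tool move_arm, never from a script. Its argument "motion" is a list of rows, each an object of numbers: "hand": the finger opening in mm, from 0 to 85.4; "dx", "dy", "dz": the shift along the tool's x, y, z in mm; "ax", "ay", "az": the turn, a rotation vector about the tool's x, y, z in rad. A call has 1 to 8 rows; each row shifts and turns the commanded pose from where the row before left it, along the tool's axes as they then stand; what a row does not reach is not made up. A row lasts 1/8 s, in which the tool goes at most 62.5 mm and 10.7 degrees, less where a joint would pass 70% of its speed; a pose out of reach is approached as far as the arm can. A call with a gripper value outside its range is refused whole. The fingers move at their own pace and stop on an object; the grip force is fixed at half the most. Time passes only in rows, so rows that do not move let the fingers close. It gives the time, the measured TCP pose, the force, the opening and the grip force at its end, in the units of the state.
- ctrl.get_state(): the state, without advancing time (a new reading comes with each control period).
- ctrl.get_image(name): name is "scene" or "top" or "wrist"; returns the picture (400x640x3 uint8, red, green, blue); there is no depth.
- ctrl.camera_params(name): a dict with "mtx" (3x3 intrinsics, pixels), "distortion" ([k1, k2, p1, p2, k3] as OpenCV has them; the pictures are not rectified), "rvec" (rotation vector, rad) and "tvec" (3), from world to camera coordinates, as OpenCV has them; the wrist camera has in their place "mount" (4x4, takes a point from camera to tool coordinates, whose origin is the TCP and whose axes are the flange's). Camera axes: x right, y down, z forward; pixel columns grow to the right and rows downward; lengths in m; the calibration is good to about 2 mm. A picture is of the moment at which its call begins: read the wrist's pose just before it. camera_params takes no time and is no camera call.
- ctrl.hand_in(): hands the job in; it is judged then, once.
Trained networks look in the newest picture that a camera, given by its name, has taken for a name from the list of things; names that differ only in an ending like _2 or _b are one class to them, and where a whole thing is asked for, a point or a joint stands for the part that bears it (a point fixed in the world has none). Each returns a list of dicts, best first, with "p" (0 to 1); they miss things now and then, are a little off and sometimes report something else, mostly with a low value. They report only what shows in the picture. A call takes as long as a camera call.
- ctrl.spot_in(camera, name): "rect" ([left, top, right, bottom] in pixels, round what is visible of it).
- ctrl.outline_of(camera, name): "mask" (400x640 bool, what is visible of it) and "rect" ([left, top, right, bottom] in pixels, round what is visible of it).
- ctrl.landmark_of(camera, name): "at" ([column, row] in pixels: a listed point, or the origin of a listed thing).
The state is a dict: "time_s": time; "qpos": joint angles; "qd": joint speeds; "effort": joint torques, N m; "position": TCP position; "tcp_rot": TCP orientation; "wrist_force": force on the tool from outside, world axes, zero at the start; "ft_torque": the same for the moment, N m; "gripper_width": opening from 0.0 (shut) to 1.0 (fully open); "finger_force": force on a finger pad.
Only numpy, scipy, OpenCV 4.12 (cv2) and the standard library are available. Lean on these libraries where they do the work, as an engineer would, in place of code of your own. Each camera call takes 0.05 s, during which the arm holds its last target. There are 200 camera calls.

## Task

The lids of the jam jars have set under their clamps. First pull the lamp knob out to its detent so that the lamp shows the clamps are being worked on, then flip all three toggle clamps fully open (the one without a jar too, if there is one), lifting each jar out only when its own clamp is open, and stand every jar from the clamps upright on the floor of the wooden tray. Once all the jars are in the tray, flip the three empty clamps back to locked and then push the knob fully home again, leaving the price card in front of them undisturbed.

Things in the scene. Friction and masses are not known exactly. Their poses are not given: they have to be found in the camera images.
- red_jar: Round closed jam jar (red jam, cream lid), 59 mm across, 66 mm tall, 0.19 kg, may be absent. Origin: centre of its underside, z up the jar. At the start it stands on the base plate of stand_0 with the clamp's pad on its lid.
- stand_0: Fixed toggle-clamp stand. Origin: at counter level under the centre of the jar's place; z up, +x from there to the clamp (away from the robot). Aluminium plate 4 mm thick, x -45 to +125 mm, y +-46 mm; the jar stands on it at x=y=0 (lid at z 70 mm), held only by the pad above it. Clamp bracket: x 67 to 117 mm, 42 mm wide, up to z 80 mm.
- clampbar_0_pad (a point): Foot of the black pad (28 mm across) of the steel clamp bar of stand_0; locked, it lies on the jar's lid, bar top at z 100 mm. Opening the handle swings the bar up about x 90, z 70 mm of the stand until it leans back 13 degrees, top at z 170 mm, pad towards the robot, nothing of it nearer than 50 mm to the jar's axis.
- handle_0 (a joint): Toggle handle of stand_0, rad: 0 = locked, upright; 1.15 = open, leaning back towards the stand's +x. Hinge along the stand's y at x 90, z 79 mm. It is over-centre: below 0.45 it springs back to 0, beyond it springs on to 1.15 by itself and stays. About 3 N at the grip moves it either way.
- handle_0_tip (a point): Top end of the red handle grip of stand_0, 140 mm from its hinge (219 mm above the counter when locked). The grip is round, 22 to 26 mm thick on the last 88 mm, a 14 x 22 mm steel bar below. Stands are about 127 mm apart: mind the neighbours' upright handles when the gripper is low.
- orange_jar: Round closed jam jar (orange marmalade, grey lid), 59 mm across, 66 mm tall, 0.19 kg, may be absent. Origin: centre of its underside, z up the jar. At the start it stands on the base plate of stand_1 with the clamp's pad on its lid.
- stand_1: Fixed toggle-clamp stand. Origin: at counter level under the centre of the jar's place; z up, +x from there to the clamp (away from the robot). Aluminium plate 4 mm thick, x -45 to +125 mm, y +-46 mm; the jar stands on it at x=y=0 (lid at z 70 mm), held only by the pad above it. Clamp bracket: x 67 to 117 mm, 42 mm wide, up to z 80 mm.
- clampbar_1_pad (a point): Foot of the black pad (28 mm across) of the steel clamp bar of stand_1; locked, it lies on the jar's lid, bar top at z 100 mm. Opening the handle swings the bar up about x 90, z 70 mm of the stand until it leans back 13 degrees, top at z 170 mm, pad towards the robot, nothing of it nearer than 50 mm to the jar's axis.
- handle_1 (a joint): Toggle handle of stand_1, rad: 0 = locked, upright; 1.15 = open, leaning back towards the stand's +x. Hinge along the stand's y at x 90, z 79 mm. It is over-centre: below 0.45 it springs back to 0, beyond it springs on to 1.15 by itself and stays. About 3 N at the grip moves it either way.
- handle_1_tip (a point): Top end of the red handle grip of stand_1, 140 mm from its hinge (219 mm above the counter when locked). The grip is round, 22 to 26 mm thick on the last 88 mm, a 14 x 22 mm steel bar below. Stands are about 127 mm apart: mind the neighbours' upright handles when the gripper is low.
- purple_jar: Round closed jam jar (dark purple jam, cream lid), 59 mm across, 66 mm tall, 0.19 kg, may be absent. Origin: centre of its underside, z up the jar. At the start it stands on the base plate of stand_2 with the clamp's pad on its lid.
- stand_2: Fixed toggle-clamp stand. Origin: at counter level under the centre of the jar's place; z up, +x from there to the clamp (away from the robot). Aluminium plate 4 mm thick, x -45 to +125 mm, y +-46 mm; the jar stands on it at x=y=0 (lid at z 70 mm), held only by the pad above it. Clamp bracket: x 67 to 117 mm, 42 mm wide, up to z 80 mm.
- clampbar_2_pad (a point): Foot of the black pad (28 mm across) of the steel clamp bar of stand_2; locked, it lies on the jar's lid, bar top at z 100 mm. Opening the handle swings the bar up about x 90, z 70 mm of the stand until it leans back 13 degrees, top at z 170 mm, pad towards the robot, nothing of it nearer than 50 mm to the jar's axis.
- handle_2 (a joint): Toggle handle of stand_2, rad: 0 = locked, upright; 1.15 = open, leaning back towards the stand's +x. Hinge along the stand's y at x 90, z 79 mm. It is over-centre: below 0.45 it springs back to 0, beyond it springs on to 1.15 by itself and stays. About 3 N at the grip moves it either way.
- handle_2_tip (a point): Top end of the red handle grip of stand_2, 140 mm from its hinge (219 mm above the counter when locked). The grip is round, 22 to 26 mm thick on the last 88 mm, a 14 x 22 mm steel bar below. Stands are about 127 mm apart: mind the neighbours' upright handles when the gripper is low.
- tray: Fixed shallow open wooden tray, 300 mm (its x) by 170 mm (its y), outside height 45 mm, walls and floor 8 mm thick. Origin: centre of its underside. Room for three jars in a row along x.
- lamp_box: Fixed grey switch box with an amber lamp on its top, 100 (x) x 110 (y) x 95 mm tall. Origin: centre of its underside at counter level; its front face, with the knob, looks along its own -x, towards the robot. The lamp, 29 mm across, stands up to z 114 mm at x +22 mm.
- lamp_knob (a joint): Travel of the push-pull lamp knob, m: 0 = pushed home (off), 0.018 = pulled out to its detent (on); it snaps to the nearer end, about 4 N to move it off either.
- lamp_knob_head (a point): Middle of the knob's black round head, 33 mm across, 20 mm long along the box's x, 62 mm above the counter. With the knob home it is 26 mm in front of the box's face; between head and face is a 16 mm thick stem with a 16 mm gap. Pulled out, it moves along the box's -x.
- price_card: Bystander: small black price card on a wooden foot, 36 x 75 mm, 65 mm tall, at the front edge before the stands. Not to be disturbed. Origin: centre of its underside.

How it is judged:
On the way, in this order (a step that is already met when the one before it is completed fails the run):
1. the lamp knob is pulled out to its detent while every clamp is still locked (value of joint lamp_knob above 0.015 m and value of joint each of handle_0, handle_1, handle_2 below 0.45 rad), for 0.2 s.
2. with the knob out, all three clamps are open and every jar stands upright in the tray (value of joint lamp_knob above 0.013 m and value of joint each of handle_0, handle_1, handle_2 above 1 rad and x of red_jar in the frame of tray between -0.125 and 0.125 m and y of red_jar in the frame of tray between -0.05 and 0.05 m and z of each of red_jar, orange_jar, purple_jar in the frame of tray below 0.016 m and angle between each of red_jar, orange_jar, purple_jar's own z axis and vertical below 0.15 rad and linear speed of each of red_jar, orange_jar, purple_jar below 0.03 m/s and x of orange_jar in the frame of tray between -0.125 and 0.125 m and y of orange_jar in the frame of tray between -0.05 and 0.05 m and x of purple_jar in the frame of tray between -0.125 and 0.125 m and y of purple_jar in the frame of tray between -0.05 and 0.05 m), for 0.2 s.
3. the three empty clamps are locked again, with the knob still out (value of joint lamp_knob above 0.013 m and value of joint each of handle_0, handle_1, handle_2 below 0.1 rad and x of red_jar in the frame of tray between -0.125 and 0.125 m and y of red_jar in the frame of tray between -0.05 and 0.05 m and z of each of red_jar, orange_jar, purple_jar in the frame of tray below 0.016 m and angle between each of red_jar, orange_jar, purple_jar's own z axis and vertical below 0.15 rad and linear speed of each of red_jar, orange_jar, purple_jar below 0.03 m/s and x of orange_jar in the frame of tray between -0.125 and 0.125 m and y of orange_jar in the frame of tray between -0.05 and 0.05 m and x of purple_jar in the frame of tray between -0.125 and 0.125 m and y of purple_jar in the frame of tray between -0.05 and 0.05 m), for 0.2 s.
4. the lamp knob is pushed home (value of joint lamp_knob below 0.003 m), for 0.2 s.
At the end, for the whole second after the job is handed in: The knob is home (within 3 mm), all three handles are locked (within 0.1 rad), and every jar present stands at rest on the tray's floor, upright within 0.15 rad, its centre within 125 mm (along) and 50 mm (across) of the tray's middle (value of joint lamp_knob below 0.003 m and value of joint each of handle_0, handle_1, handle_2 below 0.1 rad and x of red_jar in the frame of tray between -0.125 and 0.125 m and y of red_jar in the frame of tray between -0.05 and 0.05 m and z of each of red_jar, orange_jar, purple_jar in the frame of tray below 0.016 m and angle between each of red_jar, orange_jar, purple_jar's own z axis and vertical below 0.15 rad and linear speed of each of red_jar, orange_jar, purple_jar below 0.03 m/s and x of orange_jar in the frame of tray between -0.125 and 0.125 m and y of orange_jar in the frame of tray between -0.05 and 0.05 m and x of purple_jar in the frame of tray between -0.125 and 0.125 m and y of purple_jar in the frame of tray between -0.05 and 0.05 m); the robot touches nothing.
It fails at once if the red jar is dragged away (60 mm) or lifted (20 mm) from its place while its clamp is still closed (handle below 0.45) (value of joint handle_0 below 0.45 rad and (value of joint handle_0 above 3 rad or horizontal distance between red_jar and stand_0 above 0.06 m or height (world z) of red_jar above 0.025 m) and (value of joint handle_0 above 3 rad or horizontal distance between red_jar and stand_0 below 0.1 m)).
It fails at once if the orange jar is dragged away (60 mm) or lifted (20 mm) from its place while its clamp is still closed (handle below 0.45) (value of joint handle_1 below 0.45 rad and (value of joint handle_1 above 3 rad or horizontal distance between orange_jar and stand_1 above 0.06 m or height (world z) of orange_jar above 0.025 m) and (value of joint handle_1 above 3 rad or horizontal distance between orange_jar and stand_1 below 0.1 m)).
It fails at once if the purple jar is dragged away (60 mm) or lifted (20 mm) from its place while its clamp is still closed (handle below 0.45) (value of joint handle_2 below 0.45 rad and (value of joint handle_2 above 3 rad or horizontal distance between purple_jar and stand_2 above 0.06 m or height (world z) of purple_jar above 0.025 m) and (value of joint handle_2 above 3 rad or horizontal distance between purple_jar and stand_2 below 0.1 m)).
It fails at once if the price card is disturbed (moved 40 mm or tipped) (distance of price_card from where it was at the start of the episode above 0.04 m or angle between price_card's own z axis and vertical above 0.5 rad).
Of red_jar, orange_jar, purple_jar only 2 to 3 are there at a start; the rules pass over those that are not, and their reading is None.
At some moment in a run one of red_jar, orange_jar, purple_jar may be knocked a few centimetres aside while the robot is not near it.
It also fails if it takes over 210 s, if anything falls off the work surface, if the arm or the gripper's body presses on something with over 40 N, if the wrist force passes 120 N, or if a joint passes its speed limit or range.

## Working session

There is one attempt and no reset: what is moved stays moved. The work goes in short steps, Python scripts to look and compute and a tool call to move; the robot and the scene stay as the last step left them, time stands still between calls to the robot, and variables do not carry over. Pictures are saved under pics/ and viewed, at most 17 in all, crops included, and the job is handed in when it is done.

Besides the shell and the picture viewer there is one more tool, called after "Emit:" as name(argument=value, ...) on one line, values as JSON. move_arm: Moves the arm, as the interface text tells. Its arguments: {"type":"object","properties":{"motion":{"type":"array","items":{"type":"object","properties":{"hand":{"type":"number"},"dx":{"type":"number"},"dy":{"type":"number"},"dz":{"type":"number"},"ax":{"type":"number"},"ay":{"type":"number"},"az":{"type":"number"}}}}},"required":["motion"]}

```bash
mkdir -p pics
cat > h.py <<'E'
import numpy as np, cv2
from plant import ctrl
def cam(name):
    p=ctrl.camera_params(name); K=np.array(p["mtx"],float); D=np.array(p["distortion"],float)
    if "rvec" in p:
        R=cv2.Rodrigues(np.array(p["rvec"],float))[0]; t=np.array(p["tvec"],float).ravel()
    else:
        s=ctrl.get_state(); M=np.array(p["mount"],float); T=np.eye(4); T[:3,:3]=s["tcp_rot"]; T[:3,3]=s["position"]
        C=np.linalg.inv(T@M); R=C[:3,:3]; t=C[:3,3]
    return K,D,R,t
def onz(c,uv,z):
    K,D,R,t=c; n=cv2.undistortPoints(np.array([[uv]],float),K,D).ravel()
    d=R.T@np.array([n[0],n[1],1]); o=-R.T@t
    return o+d*(z-o[2])/d[2]
def px(c,P):
    K,D,R,t=c; return cv2.projectPoints(np.array([P],float),cv2.Rodrigues(R)[0],t,K,D)[0].ravel()
def save(name,f):
    im=ctrl.get_image(name); cv2.imwrite(f"pics/{f}.png",im[:,:,::-1]); return im
def st():
    s=ctrl.get_state(); print("t",round(s["time_s"],2),"pos",np.round(s["position"],4),"F",np.round(s["wrist_force"],1),"w",round(s["gripper_width"],3),"ff",np.round(s["finger_force"],1)); return s
E
python3 - <<'E'
from h import *
s=st(); print(np.round(s["tcp_rot"],2))
save("scene","s0"); save("top","t0")
for n,cs in (("top",("handle_0_tip","lamp_knob_head","clampbar_0_pad","stand_0","tray","lamp_box","price_card","red_jar","orange_jar","purple_jar")),("scene",("handle_0_tip","lamp_knob_head","clampbar_0_pad","red_jar","orange_jar","purple_jar","price_card","tray","lamp_box"))):
    c=cam(n); print(n,"cam at",np.round(-c[2].T@c[3],2))
    for q in cs:
        z=dict(handle_0_tip=.219,lamp_knob_head=.062,clampbar_0_pad=.07).get(q,.004 if 'jar' in q else 0)
        for d in ctrl.landmark_of(n,q)[:4]:
            print(n,q,round(d["p"],2),np.round(d["at"]),np.round(onz(c,d["at"],z),3))
E
```

```text
t 0.0 pos [ 0.1999 -0.4851  0.2337] F [-0.8  0.2 -0.7] w 0.997 ff 0.0
[[ 0.92  0.38 -0.  ]
 [ 0.38 -0.92  0.  ]
 [ 0.   -0.   -1.  ]]
top cam at [ 0.3  -0.    1.59]
top handle_0_tip 0.55 [284. 207.] [0.467 0.07  0.219]
top handle_0_tip 0.44 [280. 169.] [0.574 0.081 0.219]
top lamp_knob_head 0.43 [223. 229.] [0.419 0.265 0.062]
top clampbar_0_pad 0.56 [284. 204.] [0.494 0.078 0.07 ]
top stand_0 0.85 [285. 211.] [0.481 0.078 0.   ]
top stand_0 0.82 [365. 216.] [ 0.463 -0.181  0.   ]
top stand_0 0.65 [320. 207.] [ 0.493 -0.036  0.   ]
top tray 0.75 [416. 204.] [ 0.501 -0.349  0.   ]
top lamp_box 0.63 [226. 207.] [0.494 0.267 0.   ]
top price_card 0.69 [312. 240.] [ 0.385 -0.009  0.   ]
top red_jar 0.79 [285. 208.] [0.488 0.077 0.004]
top purple_jar 0.47 [365. 215.] [ 0.465 -0.18   0.004]
top purple_jar 0.33 [313. 241.] [ 0.384 -0.011  0.004]
scene cam at [0.01 0.9  0.89]
scene handle_0_tip 0.73 [270. 189.] [0.57  0.071 0.219]
scene lamp_knob_head 0.55 [317. 233.] [0.449 0.025 0.062]
scene lamp_knob_head 0.23 [339. 207.] [ 0.439 -0.124  0.062]
scene clampbar_0_pad 0.73 [295. 235.] [0.499 0.069 0.07 ]
scene clampbar_0_pad 0.36 [318. 233.] [0.441 0.028 0.07 ]
scene clampbar_0_pad 0.24 [288. 292.] [0.409 0.272 0.07 ]
scene red_jar 0.6 [295. 256.] [0.493 0.086 0.004]
scene orange_jar 0.52 [345. 181.] [ 0.516 -0.357  0.004]
scene purple_jar 0.59 [337. 210.] [ 0.469 -0.176  0.004]
scene price_card 0.7 [297. 256.] [0.49  0.079 0.   ]
scene price_card 0.65 [346. 250.] [ 0.365 -0.005  0.   ]
scene price_card 0.41 [318. 212.] [ 0.527 -0.143  0.   ]
scene price_card 0.33 [336. 211.] [ 0.474 -0.178  0.   ]
scene tray 0.93 [344. 185.] [ 0.512 -0.34   0.   ]
```

Run:
```python
import cv2
for f,(a,b,c,d) in (("s0",(130,340,180,440)),("t0",(110,270,190,490))):
    im=cv2.imread(f"pics/{f}.png")[a:b,c:d]; k=800/(d-c)
    if k*(b-a)>600:k=600/(b-a)
    cv2.imwrite(f"pics/{f}c.png",cv2.resize(im,None,fx=k,fy=k,interpolation=cv2.INTER_CUBIC)); print(k)
```

```text
2.857142857142857
2.6666666666666665
```

View pics/s0c.png

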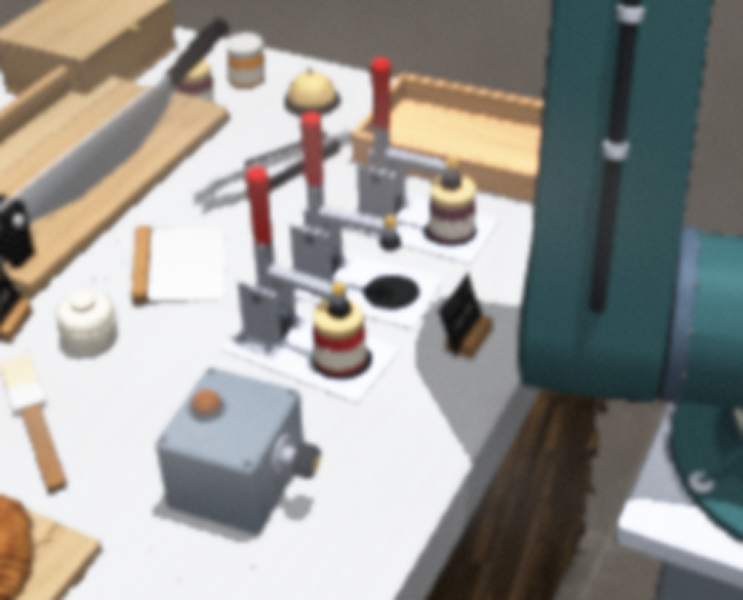

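View pics/t0c.png

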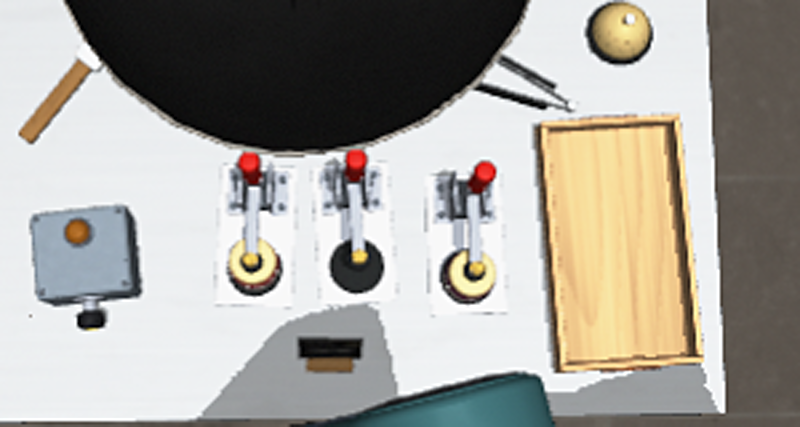

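Run:
```python
from h import *
s=ctrl.get_state(); print(np.round(s["tcp_rot"],4).tolist(), np.arctan2(s["tcp_rot"][1][0],s["tcp_rot"][0][0]))
c=cam("top"); f=lambda u,v,z:np.round(onz(c,(190+u/2.6667,110+v/2.6667),z),3)
for n,u,v,z in (("tip0",250,160,.219),("tip1",356,158,.219),("tip2",484,172,.219),("pad0",251,260,.1),("pad1",360,257,.1),("pad2",477,268,.1),
 ("lid0",255,264,.07),("lid2",470,274,.07),("disc1",357,266,.004),("knobhead",91,318,.062),("card",330,348,.06),
 ("tr",540,122,.045),("tr",680,115,.045),("tr",702,362,.045),("tr",556,370,.045),("lampbox",33,208,.095),("lb",132,204,.095),("lb",137,300,.095),("lb",38,305,.095),
 ("p0",220,163,.004),("p0",298,163,.004),("p0",296,306,.004),("p0",216,303,.004)):print(n,f(u,v,z))
```

```text
[[0.9246, 0.3809, -0.0], [0.3809, -0.9246, -0.0], [-0.0, 0.0, -1.0]] 0.39080159997612096
tip0 [0.572 0.069 0.219]
tip1 [ 0.573 -0.042  0.219]
tip2 [ 0.557 -0.177  0.219]
pad0 [0.48  0.075 0.1  ]
pad1 [ 0.482 -0.049  0.1  ]
pad2 [ 0.469 -0.181  0.1  ]
lid0 [0.479 0.072 0.07 ]
lid2 [ 0.465 -0.177  0.07 ]
disc1 [ 0.483 -0.048  0.004]
knobhead [0.419 0.261 0.062]
card [ 0.382 -0.014  0.06 ]
tr [ 0.65  -0.268  0.045]
tr [ 0.657 -0.438  0.045]
tr [ 0.361 -0.451  0.045]
tr [ 0.354 -0.278  0.045]
lampbox [0.543 0.323 0.095]
lb [0.546 0.21  0.095]
lb [0.436 0.204 0.095]
lb [0.432 0.315 0.095]
p0 [0.611 0.117 0.004]
p0 [0.61  0.022 0.004]
p0 [0.435 0.026 0.004]
p0 [0.44  0.122 0.004]
```

View pics/s0.png

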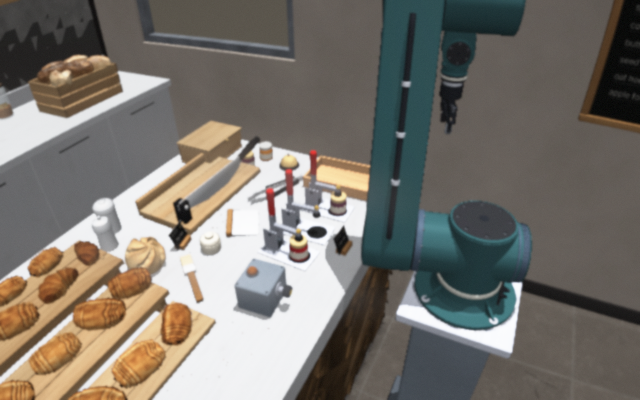

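Emit:
move_arm(motion=[{"hand": 85, "az": -0.172, "dz": -12}, {"hand": 85, "az": -0.172, "dz": -12}, {"hand": 85, "az": -0.172, "dz": -12}, {"hand": 85, "az": -0.172, "dz": -12}, {"hand": 85, "az": -0.172, "dz": -12}, {"hand": 85, "az": -0.172, "dz": -12}, {"hand": 85, "az": -0.172}, {"hand": 85, "az": -0.172}])

```text
$.motion[0]: bad value
```

The full scene view shows no lampshade below the camera height, so the work area over the stands is clear. The box is at about (265,285) and the stands run from (290,240) to (340,195). My first move was refused, so I'll resend it with every field filled in.

Emit:
move_arm(motion=[{"dx": 0, "dy": 0, "dz": -12, "ax": 0, "ay": 0, "az": -0.172, "hand": 85}, {"dx": 0, "dy": 0, "dz": -12, "ax": 0, "ay": 0, "az": -0.172, "hand": 85}, {"dx": 0, "dy": 0, "dz": -12, "ax": 0, "ay": 0, "az": -0.172, "hand": 85}, {"dx": 0, "dy": 0, "dz": -12, "ax": 0, "ay": 0, "az": -0.172, "hand": 85}, {"dx": 0, "dy": 0, "dz": -12, "ax": 0, "ay": 0, "az": -0.172, "hand": 85}, {"dx": 0, "dy": 0, "dz": -12, "ax": 0, "ay": 0, "az": -0.172, "hand": 85}, {"dx": 0, "dy": 0, "dz": -12, "ax": 0, "ay": 0, "az": -0.172, "hand": 85}, {"dx": 0, "dy": 0, "dz": -12, "ax": 0, "ay": 0, "az": -0.172, "hand": 85}])

```text
time_s: 2.05
position: [0.2, -0.4854, 0.3306]
tcp_rot: [[-0.2, 0.98, 0.0], [0.98, 0.2, -0.0], [-0.0, 0.0, -1.0]]
wrist_force: [0.1, 0.6, 0.7]
gripper_width: 0.997
finger_force: 0.0
```

Emit:
move_arm(motion=[{"dx": 0, "dy": 0, "dz": 0, "ax": 0, "ay": 0, "az": -0.171, "hand": 85}, {"dx": 0, "dy": 0, "dz": 0, "ax": 0, "ay": 0, "az": -0.171, "hand": 85}, {"dx": 0, "dy": 0, "dz": 0, "ax": 0, "ay": 0, "az": -0.171, "hand": 85}, {"dx": 0, "dy": 0, "dz": 0, "ax": 0, "ay": 0, "az": -0.171, "hand": 85}, {"dx": 0, "dy": 0, "dz": 0, "ax": 0, "ay": 0, "az": -0.171, "hand": 85}, {"dx": 0, "dy": 0, "dz": 0, "ax": 0, "ay": 0, "az": -0.171, "hand": 85}, {"dx": 0, "dy": 0, "dz": 0, "ax": 0, "ay": 0, "az": -0.171, "hand": 85}, {"dx": 0, "dy": 0, "dz": 0, "ax": 0, "ay": 0, "az": -0.171, "hand": 85}])

```text
time_s: 3.05
position: [0.2, -0.4854, 0.3302]
tcp_rot: [[-1.0, 0.001, -0.0], [0.001, 1.0, 0.0], [0.0, 0.0, -1.0]]
wrist_force: [-0.7, -0.3, 0.5]
gripper_width: 0.995
finger_force: 0.0
```

Emit:
move_arm(motion=[{"dx": -17, "dy": 55, "dz": 0, "ax": 0, "ay": 0, "az": 0, "hand": 85}, {"dx": -17, "dy": 55, "dz": 0, "ax": 0, "ay": 0, "az": 0, "hand": 85}, {"dx": -17, "dy": 55, "dz": 0, "ax": 0, "ay": 0, "az": 0, "hand": 85}, {"dx": -17, "dy": 55, "dz": 0, "ax": 0, "ay": 0, "az": 0, "hand": 85}, {"dx": -17, "dy": 55, "dz": 0, "ax": 0, "ay": 0, "az": 0, "hand": 85}, {"dx": -17, "dy": 55, "dz": 0, "ax": 0, "ay": 0, "az": 0, "hand": 85}, {"dx": -17, "dy": 55, "dz": 0, "ax": 0, "ay": 0, "az": 0, "hand": 85}, {"dx": -17, "dy": 55, "dz": 0, "ax": 0, "ay": 0, "az": 0, "hand": 85}])

```text
time_s: 4.05
position: [0.3385, -0.047, 0.3304]
tcp_rot: [[-1.0, 0.007, 0.001], [0.007, 1.0, -0.0], [-0.001, -0.0, -1.0]]
wrist_force: [1.4, -0.8, -0.8]
gripper_width: 0.997
finger_force: 0.0
```

Emit:
move_arm(motion=[{"dx": -9, "dy": 52, "dz": 10, "ax": 0, "ay": 0, "az": 0, "hand": 70}, {"dx": -9, "dy": 52, "dz": 15, "ax": 0, "ay": 0, "az": 0, "hand": 70}, {"dx": -9, "dy": 52, "dz": 20, "ax": 0, "ay": 0, "az": 0, "hand": 70}, {"dx": -9, "dy": 52, "dz": 25, "ax": 0, "ay": 0, "az": 0, "hand": 70}, {"dx": -9, "dy": 52, "dz": 25, "ax": 0, "ay": 0, "az": 0, "hand": 70}, {"dx": -9, "dy": 50, "dz": 25, "ax": 0, "ay": 0, "az": 0, "hand": 70}, {"dx": 0, "dy": 0, "dz": 0, "ax": 0, "ay": 0, "az": 0, "hand": 70}])

```text
time_s: 4.92
position: [0.3938, 0.263, 0.2083]
tcp_rot: [[-1.0, 0.003, -0.003], [0.003, 1.0, -0.001], [0.003, -0.001, -1.0]]
wrist_force: [0.2, -0.7, 0.2]
gripper_width: 0.82
finger_force: 0.0
```

Run:
```python
from h import *
st(); c=cam("wrist"); im=save("wrist","w1"); print(np.round(-c[2].T@c[3],3))
for q,z in (("lamp_knob_head",.062),("lamp_box",0)):
    for d in ctrl.landmark_of("wrist",q)[:3]: print(q,round(d["p"],2),np.round(d["at"]),np.round(onz(c,d["at"],z),3))
for d in ctrl.outline_of("wrist","lamp_knob_head")[:2]:
    print(round(d["p"],2),d["rect"]);
```

```text
t 4.92 pos [0.3938 0.263  0.2083] F [ 0.2 -0.7  0.2] w 0.82 ff 0.0
[0.314 0.264 0.349]
lamp_knob_head 0.79 [318. 214.] [0.417 0.263 0.062]
lamp_box 0.9 [326. 263.] [0.495 0.271 0.   ]
0.86 [299.5, 198.0, 338.0, 245.7]
```

View pics/w1.png

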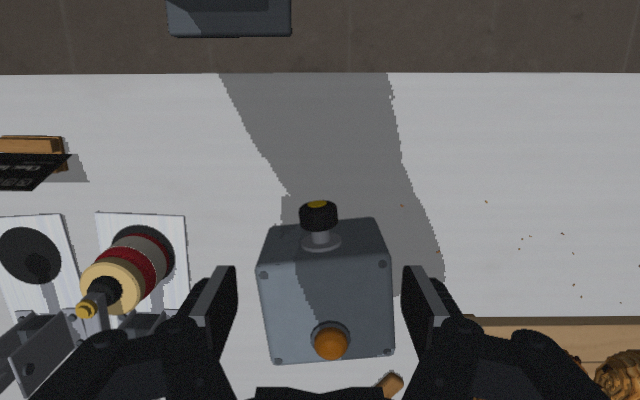

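The wrist view shows the knob head at (318,214) with the box behind it, and the measured point (0.417, 0.263) fits the box position. I'll grip the head and pull.

Emit:
move_arm(motion=[{"dx": -8, "dy": 0, "dz": 25, "ax": 0, "ay": 0, "az": 0, "hand": 70}, {"dx": -8, "dy": 0, "dz": 25, "ax": 0, "ay": 0, "az": 0, "hand": 70}, {"dx": -8, "dy": 0, "dz": 25, "ax": 0, "ay": 0, "az": 0, "hand": 70}, {"dx": 0, "dy": 0, "dz": 25, "ax": 0, "ay": 0, "az": 0, "hand": 70}, {"dx": 0, "dy": 0, "dz": 25, "ax": 0, "ay": 0, "az": 0, "hand": 70}, {"dx": 0, "dy": 0, "dz": 15, "ax": 0, "ay": 0, "az": 0, "hand": 70}, {"dx": 0, "dy": 0, "dz": 0, "ax": 0, "ay": 0, "az": 0, "hand": 70}])

```text
time_s: 6.0
position: [0.4184, 0.2596, 0.0702]
tcp_rot: [[-1.0, 0.008, -0.001], [0.008, 1.0, -0.0], [0.001, -0.0, -1.0]]
wrist_force: [0.1, 0.2, 0.8]
gripper_width: 0.82
finger_force: 0.0
```

Emit:
move_arm(motion=[{"dx": 0, "dy": 0, "dz": 0, "ax": 0, "ay": 0, "az": 0, "hand": 20}, {"dx": 0, "dy": 0, "dz": 0, "ax": 0, "ay": 0, "az": 0, "hand": 20}, {"dx": 0, "dy": 0, "dz": 0, "ax": 0, "ay": 0, "az": 0, "hand": 20}, {"dx": 0, "dy": 0, "dz": 0, "ax": 0, "ay": 0, "az": 0, "hand": 20}])

```text
time_s: 6.5
position: [0.419, 0.2618, 0.0713]
tcp_rot: [[-1.0, 0.006, 0.001], [0.006, 1.0, 0.003], [-0.001, 0.003, -1.0]]
wrist_force: [-2.5, 6.6, 8.1]
gripper_width: 0.298
finger_force: 53.6
```

Emit:
move_arm(motion=[{"dx": 4, "dy": 0, "dz": 0, "ax": 0, "ay": 0, "az": 0, "hand": 20}, {"dx": 5, "dy": 0, "dz": 0, "ax": 0, "ay": 0, "az": 0, "hand": 20}, {"dx": 5, "dy": 0, "dz": 0, "ax": 0, "ay": 0, "az": 0, "hand": 20}, {"dx": 4, "dy": 0, "dz": 0, "ax": 0, "ay": 0, "az": 0, "hand": 20}, {"dx": 2, "dy": 0, "dz": 0, "ax": 0, "ay": 0, "az": 0, "hand": 20}, {"dx": 0, "dy": 0, "dz": 0, "ax": 0, "ay": 0, "az": 0, "hand": 20}])

```text
time_s: 7.25
position: [0.4007, 0.2604, 0.0713]
tcp_rot: [[-1.0, 0.007, 0.005], [0.007, 1.0, -0.001], [-0.005, -0.001, -1.0]]
wrist_force: [9.6, -6.8, 4.0]
gripper_width: 0.298
finger_force: 53.8
```

Run:
```python
from h import *
st(); c=cam("top"); im=save("top","t2"); 
w=save("wrist","w2"); cv2.imwrite("pics/w2c.png",w[100:400,150:490,::-1])
```

```text
t 7.25 pos [0.4007 0.2604 0.0713] F [ 9.6 -6.8  4. ] w 0.298 ff 53.8
```

View pics/w2c.png

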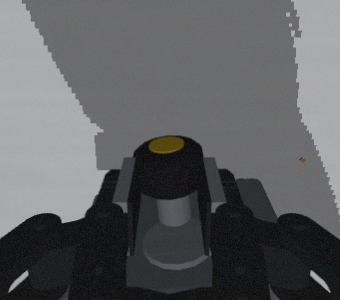

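The knob sits between the pads (at about (168,170) in the crop) with a long stem showing, so it's pulled out. I'll open and go up.

Emit:
move_arm(motion=[{"dx": 0, "dy": 0, "dz": 0, "ax": 0, "ay": 0, "az": 0, "hand": 70}, {"dx": 0, "dy": 0, "dz": 0, "ax": 0, "ay": 0, "az": 0, "hand": 70}, {"dx": 0, "dy": 0, "dz": 0, "ax": 0, "ay": 0, "az": 0, "hand": 70}, {"dx": 0, "dy": 0, "dz": -35, "ax": 0, "ay": 0, "az": 0, "hand": 70}, {"dx": 0, "dy": 0, "dz": -50, "ax": 0, "ay": 0, "az": 0, "hand": 70}, {"dx": 0, "dy": 0, "dz": -50, "ax": 0, "ay": 0, "az": 0, "hand": 70}, {"dx": 0, "dy": 0, "dz": -10, "ax": 0, "ay": 0, "az": 0, "hand": 70}])

```text
time_s: 8.22
position: [0.3994, 0.2612, 0.2179]
tcp_rot: [[-1.0, 0.007, 0.004], [0.007, 1.0, 0.002], [-0.004, 0.002, -1.0]]
wrist_force: [0.5, 0.5, -0.8]
gripper_width: 0.82
finger_force: 0.0
```

Run:
```python
from h import *
st(); c=cam("wrist"); im=save("wrist","w3")
for d in ctrl.landmark_of("wrist","lamp_knob_head")[:2]: print(round(d["p"],2),np.round(onz(c,d["at"],.062),3))
```

```text
t 8.22 pos [0.3994 0.2612 0.2179] F [ 0.5  0.5 -0.8] w 0.82 ff 0.0
0.73 [0.4   0.26  0.062]
```

Emit:
move_arm(motion=[{"dx": -15, "dy": -37, "dz": 4, "ax": 0, "ay": 0, "az": 0, "hand": 0}, {"dx": -22, "dy": -37, "dz": 4, "ax": 0, "ay": 0, "az": 0, "hand": 0}, {"dx": -22, "dy": -37, "dz": 4, "ax": 0, "ay": 0, "az": 0, "hand": 0}, {"dx": -22, "dy": -37, "dz": 4, "ax": 0, "ay": 0, "az": 0, "hand": 0}, {"dx": -22, "dy": -37, "dz": 4, "ax": 0, "ay": 0, "az": 0, "hand": 0}, {"dx": 0, "dy": 0, "dz": 0, "ax": 0, "ay": 0, "az": 0, "hand": 0}])

```text
time_s: 9.07
position: [0.5005, 0.073, 0.193]
tcp_rot: [[-1.0, 0.01, -0.003], [0.01, 1.0, -0.0], [0.003, -0.0, -1.0]]
wrist_force: [-1.2, 0.0, -0.2]
gripper_width: -0.003
finger_force: 0.0
```

Emit:
move_arm(motion=[{"dx": -18, "dy": 0, "dz": 0, "ax": 0, "ay": 0, "az": 0, "hand": 0}, {"dx": -18, "dy": 0, "dz": 0, "ax": 0, "ay": 0, "az": 0, "hand": 0}, {"dx": -15, "dy": 0, "dz": 0, "ax": 0, "ay": 0, "az": 0, "hand": 0}, {"dx": -15, "dy": 0, "dz": 2, "ax": 0, "ay": 0, "az": 0, "hand": 0}, {"dx": -15, "dy": 0, "dz": 4, "ax": 0, "ay": 0, "az": 0, "hand": 0}, {"dx": -15, "dy": 0, "dz": 6, "ax": 0, "ay": 0, "az": 0, "hand": 0}, {"dx": -15, "dy": 0, "dz": 6, "ax": 0, "ay": 0, "az": 0, "hand": 0}, {"dx": 0, "dy": 0, "dz": 0, "ax": 0, "ay": 0, "az": 0, "hand": 0}])

```text
time_s: 10.07
position: [0.6119, 0.0743, 0.1761]
tcp_rot: [[-1.0, 0.007, -0.001], [0.007, 1.0, 0.0], [0.001, 0.0, -1.0]]
wrist_force: [-1.0, -0.4, -0.5]
gripper_width: 0.0
finger_force: 0.0
```

Run:
```python
from h import *
st(); save("scene","s2"); 
im=cv2.imread("pics/s2.png")[130:330,180:430]; cv2.imwrite("pics/s2c.png",cv2.resize(im,None,fx=2.8,fy=2.8,interpolation=cv2.INTER_CUBIC))
```

```text
t 10.07 pos [0.6119 0.0743 0.1761] F [-1.  -0.4 -0.5] w 0.0 ff 0.0
```

View pics/s2c.png

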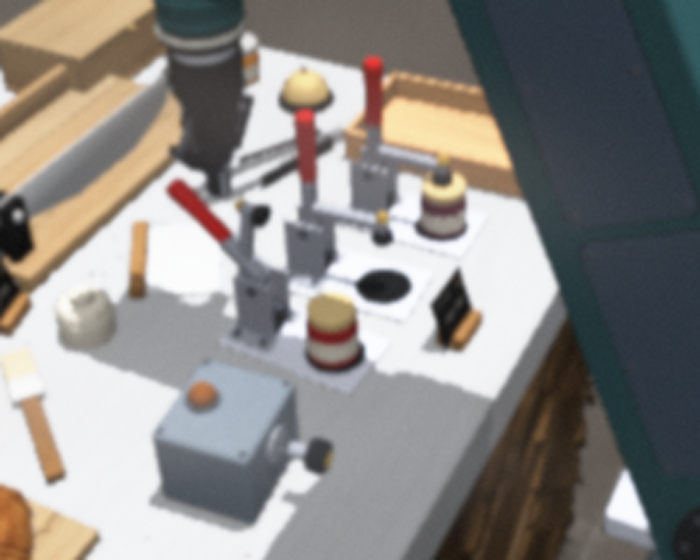

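Handle 0 is open at (205,215) and its bar is upright. The jar is free, and the knob is out at (315,455). Next are handles 1 and 2.

Emit:
move_arm(motion=[{"dx": 0, "dy": 0, "dz": -50, "ax": 0, "ay": 0, "az": 0, "hand": 0}, {"dx": 15, "dy": 0, "dz": -40, "ax": 0, "ay": 0, "az": 0, "hand": 0}, {"dx": 50, "dy": -20, "dz": 0, "ax": 0, "ay": 0, "az": 0, "hand": 0}, {"dx": 45, "dy": -50, "dz": 0, "ax": 0, "ay": 0, "az": 0, "hand": 0}, {"dx": 0, "dy": -52, "dz": 20, "ax": 0, "ay": 0, "az": 0, "hand": 0}, {"dx": 0, "dy": 0, "dz": 50, "ax": 0, "ay": 0, "az": 0, "hand": 0}, {"dx": 0, "dy": 0, "dz": 0, "ax": 0, "ay": 0, "az": 0, "hand": 0}])

```text
time_s: 11.0
position: [0.5014, -0.0433, 0.1954]
tcp_rot: [[-1.0, 0.008, -0.005], [0.008, 1.0, 0.001], [0.005, 0.001, -1.0]]
wrist_force: [0.0, 0.0, 1.1]
gripper_width: -0.001
finger_force: 0.0
```

Emit:
move_arm(motion=[{"dx": -18, "dy": 0, "dz": 0, "ax": 0, "ay": 0, "az": 0, "hand": 0}, {"dx": -18, "dy": 0, "dz": 0, "ax": 0, "ay": 0, "az": 0, "hand": 0}, {"dx": -15, "dy": 0, "dz": 0, "ax": 0, "ay": 0, "az": 0, "hand": 0}, {"dx": -15, "dy": 0, "dz": 2, "ax": 0, "ay": 0, "az": 0, "hand": 0}, {"dx": -15, "dy": 0, "dz": 4, "ax": 0, "ay": 0, "az": 0, "hand": 0}, {"dx": -15, "dy": 0, "dz": 4, "ax": 0, "ay": 0, "az": 0, "hand": 0}, {"dx": -15, "dy": 0, "dz": 0, "ax": 0, "ay": 0, "az": 0, "hand": 0}, {"dx": 0, "dy": 0, "dz": 0, "ax": 0, "ay": 0, "az": 0, "hand": 0}])

```text
time_s: 12.0
position: [0.6155, -0.0442, 0.1866]
tcp_rot: [[-1.0, 0.007, -0.0], [0.007, 1.0, 0.0], [0.0, 0.0, -1.0]]
wrist_force: [-0.8, 0.0, -0.3]
gripper_width: -0.002
finger_force: 0.0
```

Emit:
move_arm(motion=[{"dx": 0, "dy": 0, "dz": -50, "ax": 0, "ay": 0, "az": 0, "hand": 0}, {"dx": 15, "dy": 0, "dz": -40, "ax": 0, "ay": 0, "az": 0, "hand": 0}, {"dx": 55, "dy": -20, "dz": 0, "ax": 0, "ay": 0, "az": 0, "hand": 0}, {"dx": 55, "dy": -50, "dz": 0, "ax": 0, "ay": 0, "az": 0, "hand": 0}, {"dx": 0, "dy": -58, "dz": 20, "ax": 0, "ay": 0, "az": 0, "hand": 0}, {"dx": 0, "dy": 0, "dz": 55, "ax": 0, "ay": 0, "az": 0, "hand": 0}, {"dx": 0, "dy": 0, "dz": 0, "ax": 0, "ay": 0, "az": 0, "hand": 0}])

```text
time_s: 12.88
position: [0.4951, -0.1627, 0.1997]
tcp_rot: [[-1.0, 0.008, -0.006], [0.008, 1.0, 0.003], [0.006, 0.003, -1.0]]
wrist_force: [-0.4, -0.5, 0.3]
gripper_width: -0.001
finger_force: 0.0
```

Emit:
move_arm(motion=[{"dx": -10, "dy": -15, "dz": 3, "ax": 0, "ay": 0, "az": 0, "hand": 0}, {"dx": -15, "dy": 0, "dz": 0, "ax": 0, "ay": 0, "az": 0, "hand": 0}, {"dx": -15, "dy": 0, "dz": 0, "ax": 0, "ay": 0, "az": 0, "hand": 0}, {"dx": -15, "dy": 0, "dz": 4, "ax": 0, "ay": 0, "az": 0, "hand": 0}, {"dx": -15, "dy": 0, "dz": 4, "ax": 0, "ay": 0, "az": 0, "hand": 0}, {"dx": -15, "dy": 0, "dz": 2, "ax": 0, "ay": 0, "az": 0, "hand": 0}, {"dx": -15, "dy": 0, "dz": 0, "ax": 0, "ay": 0, "az": 0, "hand": 0}, {"dx": -8, "dy": 0, "dz": 0, "ax": 0, "ay": 0, "az": 0, "hand": 0}])

```text
time_s: 13.88
position: [0.6065, -0.1791, 0.1888]
tcp_rot: [[-1.0, 0.007, -0.0], [0.007, 1.0, 0.0], [0.0, 0.0, -1.0]]
wrist_force: [-0.3, 0.8, -0.6]
gripper_width: -0.004
finger_force: 0.0
```

Emit:
move_arm(motion=[{"dx": 0, "dy": 0, "dz": -50, "ax": 0, "ay": 0, "az": 0, "hand": 40}, {"dx": 15, "dy": 0, "dz": -40, "ax": 0, "ay": 0, "az": 0, "hand": 85}, {"dx": 55, "dy": 0, "dz": 0, "ax": 0, "ay": 0, "az": 0, "hand": 85}, {"dx": 55, "dy": 0, "dz": 0, "ax": 0, "ay": 0, "az": 0, "hand": 85}, {"dx": 30, "dy": 0, "dz": 20, "ax": 0, "ay": 0, "az": 0, "hand": 85}, {"dx": 0, "dy": 0, "dz": 20, "ax": 0, "ay": 0, "az": 0, "hand": 85}, {"dx": 0, "dy": 0, "dz": 0, "ax": 0, "ay": 0, "az": 0, "hand": 85}])

```text
time_s: 14.75
position: [0.45, -0.1779, 0.2387]
tcp_rot: [[-1.0, 0.007, -0.001], [0.007, 1.0, 0.001], [0.001, 0.001, -1.0]]
wrist_force: [0.5, -0.4, 0.1]
gripper_width: 0.992
finger_force: 0.0
```

```bash
cat > jars.py <<'E'
from h import *
def jars(name,z=.037):
    c=cam(name); ctrl.get_image(name)
    for q in ("red_jar","purple_jar"):
        for d in ctrl.outline_of(name,q)[:2]: print(name,q,round(d["p"],2),np.round(d["rect"]))
        for d in ctrl.landmark_of(name,q)[:2]: print(name,q,round(d["p"],2),np.round(d["at"]),np.round(onz(c,d["at"],.004),3))
E
python3 - <<'E'
from jars import *
st(); save("wrist","w4"); jars("wrist"); jars("top"); save("scene","s4")
E
```

```text
t 14.75 pos [ 0.45   -0.1779  0.2387] F [ 0.5 -0.4  0.1] w 0.992 ff 0.0
wrist red_jar 0.69 [525. 170. 624. 241.]
wrist red_jar 0.56 [552. 195.] [0.486 0.078 0.004]
wrist red_jar 0.49 [159. 214.] [ 0.505 -0.355  0.004]
wrist purple_jar 0.73 [286. 154. 351. 226.]
wrist purple_jar 0.75 [317. 179.] [ 0.467 -0.179  0.004]
top red_jar 0.7 [278. 198. 292. 215.]
top red_jar 0.74 [284. 210.] [0.485 0.081 0.004]
```

View pics/w4.png

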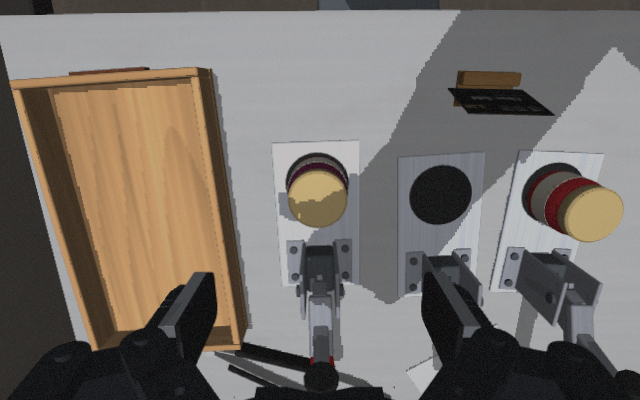

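All three clamps appear open. The purple lid is at (317,198), the red lid at (590,213), and the tray is on the left.

Run:
```python
from h import *
c=cam("wrist"); print(onz(c,(317,198),.07),onz(c,(590,213),.07))
for p in ((12,82),(212,70),(247,345)): print("rim",onz(c,p,.045))
im=cv2.imread("pics/s4.png")[130:330,180:430]; cv2.imwrite("pics/s4c.png",cv2.resize(im,None,fx=2,fy=2,interpolation=cv2.INTER_CUBIC))
```

```text
[ 0.46714167 -0.17888361  0.07      ] [0.48311868 0.07244414 0.07      ]
rim [ 0.36509769 -0.44959317  0.045     ]
rim [ 0.35724486 -0.26988121  0.045     ]
rim [ 0.64796159 -0.25923794  0.045     ]
```

View pics/s4c.png

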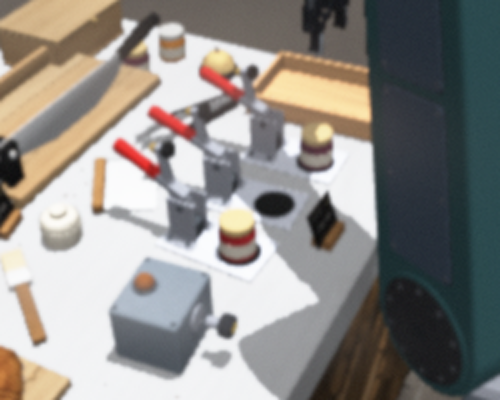

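Emit:
move_arm(motion=[{"dx": -8, "dy": -1, "dz": 30, "ax": 0, "ay": 0, "az": 0, "hand": 85}, {"dx": -8, "dy": 0, "dz": 35, "ax": 0, "ay": 0, "az": 0, "hand": 85}, {"dx": 0, "dy": 0, "dz": 40, "ax": 0, "ay": 0, "az": 0, "hand": 85}, {"dx": 0, "dy": 0, "dz": 40, "ax": 0, "ay": 0, "az": 0, "hand": 85}, {"dx": 0, "dy": 0, "dz": 30, "ax": 0, "ay": 0, "az": 0, "hand": 85}, {"dx": 0, "dy": 0, "dz": 15, "ax": 0, "ay": 0, "az": 0, "hand": 85}, {"dx": 0, "dy": 0, "dz": 0, "ax": 0, "ay": 0, "az": 0, "hand": 85}])

```text
time_s: 16.23
position: [0.4659, -0.1789, 0.0485]
tcp_rot: [[-1.0, 0.007, -0.002], [0.007, 1.0, 0.001], [0.002, 0.001, -1.0]]
wrist_force: [0.3, -0.2, 0.5]
gripper_width: 0.994
finger_force: 0.0
```

Emit:
move_arm(motion=[{"dx": 0, "dy": 0, "dz": 0, "ax": 0, "ay": 0, "az": 0, "hand": 45}, {"dx": 0, "dy": 0, "dz": 0, "ax": 0, "ay": 0, "az": 0, "hand": 45}, {"dx": 0, "dy": 0, "dz": 0, "ax": 0, "ay": 0, "az": 0, "hand": 45}, {"dx": 0, "dy": 0, "dz": 0, "ax": 0, "ay": 0, "az": 0, "hand": 45}])

```text
time_s: 16.73
position: [0.467, -0.1795, 0.0505]
tcp_rot: [[-1.0, 0.007, 0.002], [0.007, 1.0, -0.001], [-0.002, -0.001, -1.0]]
wrist_force: [-3.1, 2.0, 13.9]
gripper_width: 0.611
finger_force: 61.0
```

Emit:
move_arm(motion=[{"dx": 0, "dy": 0, "dz": -15, "ax": 0, "ay": 0, "az": 0, "hand": 45}, {"dx": 0, "dy": 0, "dz": -35, "ax": 0, "ay": 0, "az": 0, "hand": 45}, {"dx": 0, "dy": -20, "dz": -40, "ax": 0, "ay": 0, "az": 0, "hand": 45}, {"dx": 7, "dy": -40, "dz": -20, "ax": 0, "ay": 0, "az": 0, "hand": 45}, {"dx": 7, "dy": -40, "dz": 0, "ax": 0, "ay": 0, "az": 0, "hand": 45}, {"dx": 7, "dy": -40, "dz": 0, "ax": 0, "ay": 0, "az": 0, "hand": 45}, {"dx": 8, "dy": -30, "dz": 0, "ax": 0, "ay": 0, "az": 0, "hand": 45}, {"dx": 0, "dy": -10, "dz": 0, "ax": 0, "ay": 0, "az": 0, "hand": 45}])

```text
time_s: 17.73
position: [0.4357, -0.3605, 0.1594]
tcp_rot: [[-1.0, 0.009, 0.0], [0.009, 1.0, -0.0], [-0.0, -0.0, -1.0]]
wrist_force: [0.1, -0.6, -2.3]
gripper_width: 0.609
finger_force: 64.0
```

Run:
```python
from jars import *
st(); c=cam("wrist"); save("wrist","w5")
for d in ctrl.outline_of("wrist","tray")[:1]: print(d["rect"])
for d in ctrl.landmark_of("wrist","tray")[:1]: print(d["p"],onz(c,d["at"],0))
c=cam("top"); ctrl.get_image("top")
for d in ctrl.landmark_of("top","tray")[:1]: print(d["p"],onz(c,d["at"],0))
```

```text
t 17.73 pos [ 0.4357 -0.3605  0.1594] F [ 0.1 -0.6 -2.3] w 0.609 ff 64.0
[185.4, 78.2, 432.2, 399.0]
0.89 [ 0.50945603 -0.35270958  0.        ]
```

View pics/w5.png

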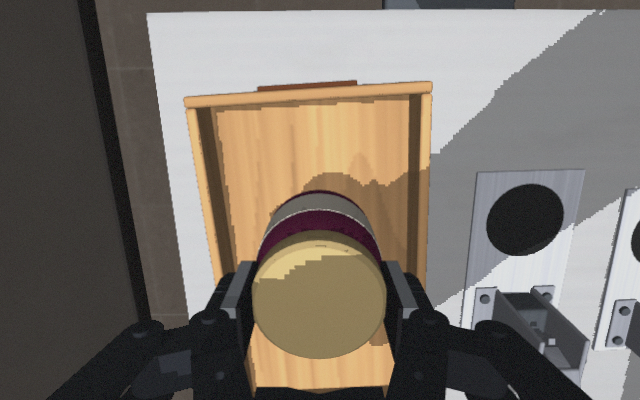

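The jar is held upright over the tray centreline (lid at (320,295), side walls near columns 195 and 420). I'll lower and release.

Emit:
move_arm(motion=[{"dx": 0, "dy": 2, "dz": 30, "ax": 0, "ay": 0, "az": 0, "hand": 45}, {"dx": 0, "dy": 2, "dz": 30, "ax": 0, "ay": 0, "az": 0, "hand": 45}, {"dx": 0, "dy": 0, "dz": 25, "ax": 0, "ay": 0, "az": 0, "hand": 45}, {"dx": 0, "dy": 0, "dz": 12, "ax": 0, "ay": 0, "az": 0, "hand": 45}, {"dx": 0, "dy": 0, "dz": 6, "ax": 0, "ay": 0, "az": 0, "hand": 45}, {"dx": 0, "dy": 0, "dz": 0, "ax": 0, "ay": 0, "az": 0, "hand": 45}])

```text
time_s: 18.73
position: [0.4365, -0.355, 0.0565]
tcp_rot: [[-1.0, 0.007, 0.0], [0.007, 1.0, -0.0], [-0.0, -0.0, -1.0]]
wrist_force: [0.5, -0.2, -2.8]
gripper_width: 0.612
finger_force: 64.0
```

Emit:
move_arm(motion=[{"dx": 0, "dy": 0, "dz": 0, "ax": 0, "ay": 0, "az": 0, "hand": 72}, {"dx": 0, "dy": 0, "dz": 0, "ax": 0, "ay": 0, "az": 0, "hand": 82}, {"dx": 0, "dy": 0, "dz": 0, "ax": 0, "ay": 0, "az": 0, "hand": 82}, {"dx": 0, "dy": 0, "dz": -25, "ax": 0, "ay": 0, "az": 0, "hand": 82}, {"dx": 0, "dy": 0, "dz": -40, "ax": 0, "ay": 0, "az": 0, "hand": 82}, {"dx": 0, "dy": 0, "dz": -60, "ax": 0, "ay": 0, "az": 0, "hand": 82}, {"dx": 0, "dy": 0, "dz": -60, "ax": 0, "ay": 0, "az": 0, "hand": 82}, {"dx": 0, "dy": 0, "dz": -20, "ax": 0, "ay": 0, "az": 0, "hand": 82}])

```text
time_s: 19.73
position: [0.4368, -0.3557, 0.265]
tcp_rot: [[-1.0, 0.007, 0.003], [0.007, 1.0, -0.004], [-0.003, -0.004, -1.0]]
wrist_force: [0.7, 0.4, -2.0]
gripper_width: 0.965
finger_force: 0.0
```

Run:
```python
from jars import *
st(); jars("wrist"); jars("top")
```

```text
t 19.73 pos [ 0.4368 -0.3557  0.265 ] F [ 0.7  0.4 -2. ] w 0.965 ff 0.0
wrist red_jar 0.27 [608.  82. 640. 121.]
wrist purple_jar 0.61 [288. 137. 350. 201.]
wrist purple_jar 0.68 [317. 159.] [ 0.437 -0.358  0.004]
top red_jar 0.58 [277. 199. 294. 216.]
top red_jar 0.37 [317. 166. 327. 174.]
top red_jar 0.84 [286. 209.] [0.488 0.072 0.004]
top red_jar 0.69 [362. 215.] [ 0.466 -0.172  0.004]
top purple_jar 0.64 [414. 215. 420. 225.]
top purple_jar 0.57 [422. 223.] [ 0.437 -0.363  0.004]
```

Emit:
move_arm(motion=[{"dx": -2, "dy": 54, "dz": 0, "ax": 0, "ay": 0, "az": 0, "hand": 85}, {"dx": -2, "dy": 54, "dz": 0, "ax": 0, "ay": 0, "az": 0, "hand": 85}, {"dx": -2, "dy": 54, "dz": 0, "ax": 0, "ay": 0, "az": 0, "hand": 85}, {"dx": -2, "dy": 54, "dz": 0, "ax": 0, "ay": 0, "az": 0, "hand": 85}, {"dx": -2, "dy": 54, "dz": 0, "ax": 0, "ay": 0, "az": 0, "hand": 85}, {"dx": -2, "dy": 54, "dz": 0, "ax": 0, "ay": 0, "az": 0, "hand": 85}, {"dx": -2, "dy": 54, "dz": 0, "ax": 0, "ay": 0, "az": 0, "hand": 85}, {"dx": -2, "dy": 53, "dz": 0, "ax": 0, "ay": 0, "az": 0, "hand": 85}])

```text
time_s: 21.22
position: [0.4549, 0.0776, 0.261]
tcp_rot: [[-1.0, 0.007, -0.0], [0.007, 1.0, -0.0], [0.0, -0.0, -1.0]]
wrist_force: [0.7, -0.2, 0.0]
gripper_width: 0.996
finger_force: 0.0
```

Run:
```python
from jars import *
st(); jars("wrist"); c=cam("wrist"); im=save("wrist","w6")
for d in ctrl.outline_of("wrist","red_jar")[:1]:
    l,t,r,b=map(int,d["rect"]); hsv=cv2.cvtColor(im,cv2.COLOR_RGB2HSV); H=hsv[...,0]; S=hsv[...,1];V=hsv[...,2]
    m=np.array(d["mask"])&(H>15)&(H<35)&(S>70)&(V>90); ys,xs=np.nonzero(m); print(m.sum(),xs.min(),xs.max(),ys.min(),ys.max(), onz(c,((xs.min()+xs.max())/2,(ys.min()+ys.max())/2),.07))
```

```text
t 21.23 pos [0.4549 0.0776 0.261 ] F [ 0.7 -0.2  0. ] w 0.996 ff 0.0
wrist red_jar 0.73 [302. 287. 322. 395.]
wrist red_jar 0.69 [288. 164. 346. 229.]
wrist red_jar 0.87 [316. 187.] [0.486 0.075 0.004]
2228 292 345 177 228 [0.48299207 0.07615381 0.07      ]
```

Red is at (0.484, 0.0755), which agrees with the earlier estimate.

Emit:
move_arm(motion=[{"dx": -10, "dy": -2, "dz": 30, "ax": 0, "ay": 0, "az": 0, "hand": 85}, {"dx": -10, "dy": 0, "dz": 40, "ax": 0, "ay": 0, "az": 0, "hand": 85}, {"dx": -9, "dy": 0, "dz": 45, "ax": 0, "ay": 0, "az": 0, "hand": 85}, {"dx": 0, "dy": 0, "dz": 40, "ax": 0, "ay": 0, "az": 0, "hand": 85}, {"dx": 0, "dy": 0, "dz": 40, "ax": 0, "ay": 0, "az": 0, "hand": 85}, {"dx": 0, "dy": 0, "dz": 17, "ax": 0, "ay": 0, "az": 0, "hand": 85}, {"dx": 0, "dy": 0, "dz": 0, "ax": 0, "ay": 0, "az": 0, "hand": 85}])

```text
time_s: 22.45
position: [0.4835, 0.0726, 0.0483]
tcp_rot: [[-1.0, 0.009, -0.002], [0.009, 1.0, -0.0], [0.002, -0.0, -1.0]]
wrist_force: [-0.5, -0.6, -0.5]
gripper_width: 0.995
finger_force: 0.0
```

Emit:
move_arm(motion=[{"dx": 0, "dy": 0, "dz": 0, "ax": 0, "ay": 0, "az": 0, "hand": 45}, {"dx": 0, "dy": 0, "dz": 0, "ax": 0, "ay": 0, "az": 0, "hand": 45}, {"dx": 0, "dy": 0, "dz": 0, "ax": 0, "ay": 0, "az": 0, "hand": 45}, {"dx": 0, "dy": 0, "dz": 0, "ax": 0, "ay": 0, "az": 0, "hand": 45}])

```text
time_s: 22.95
position: [0.4849, 0.0734, 0.0505]
tcp_rot: [[-1.0, 0.007, 0.002], [0.007, 1.0, -0.0], [-0.002, -0.0, -1.0]]
wrist_force: [-2.6, -1.0, 12.3]
gripper_width: 0.608
finger_force: 61.5
```

Emit:
move_arm(motion=[{"dx": 0, "dy": 0, "dz": -20, "ax": 0, "ay": 0, "az": 0, "hand": 45}, {"dx": 0, "dy": 0, "dz": -50, "ax": 0, "ay": 0, "az": 0, "hand": 45}, {"dx": 0, "dy": 0, "dz": -55, "ax": 0, "ay": 0, "az": 0, "hand": 45}, {"dx": 0, "dy": 0, "dz": -55, "ax": 0, "ay": 0, "az": 0, "hand": 45}, {"dx": 0, "dy": -20, "dz": -40, "ax": 0, "ay": 0, "az": 0, "hand": 45}, {"dx": 0, "dy": -45, "dz": 0, "ax": 0, "ay": 0, "az": 0, "hand": 45}, {"dx": 0, "dy": -55, "dz": 0, "ax": 0, "ay": 0, "az": 0, "hand": 45}, {"dx": 0, "dy": -55, "dz": 0, "ax": 0, "ay": 0, "az": 0, "hand": 45}])

```text
time_s: 23.95
position: [0.4827, -0.1029, 0.27]
tcp_rot: [[-1.0, 0.006, 0.001], [0.006, 1.0, -0.0], [-0.001, -0.0, -1.0]]
wrist_force: [1.1, 0.8, -1.1]
gripper_width: 0.605
finger_force: 64.1
```

Emit:
move_arm(motion=[{"dx": -10, "dy": -55, "dz": 0, "ax": 0, "ay": 0, "az": 0, "hand": 45}, {"dx": -15, "dy": -55, "dz": 0, "ax": 0, "ay": 0, "az": 0, "hand": 45}, {"dx": -15, "dy": -55, "dz": 0, "ax": 0, "ay": 0, "az": 0, "hand": 45}, {"dx": -20, "dy": -45, "dz": 0, "ax": 0, "ay": 0, "az": 0, "hand": 45}, {"dx": -15, "dy": -30, "dz": 0, "ax": 0, "ay": 0, "az": 0, "hand": 45}, {"dx": -12, "dy": -14, "dz": 20, "ax": 0, "ay": 0, "az": 0, "hand": 45}, {"dx": 0, "dy": 0, "dz": 30, "ax": 0, "ay": 0, "az": 0, "hand": 45}, {"dx": 0, "dy": 0, "dz": 0, "ax": 0, "ay": 0, "az": 0, "hand": 45}])

```text
time_s: 24.95
position: [0.5674, -0.3545, 0.2168]
tcp_rot: [[-1.0, 0.006, -0.003], [0.006, 1.0, 0.003], [0.003, 0.003, -1.0]]
wrist_force: [0.1, 0.1, -0.1]
gripper_width: 0.608
finger_force: 64.0
```

Run:
```python
from jars import *
st(); jars("top"); jars("wrist"); jars("scene")
```

```text
t 24.95 pos [ 0.5674 -0.3545  0.2168] F [ 0.1  0.1 -0.1] w 0.608 ff 64.0
wrist red_jar 0.63 [252. 187. 389. 357.]
wrist red_jar 0.79 [318. 236.] [ 0.643 -0.357  0.004]
wrist purple_jar 0.84 [281.   1. 359.  62.]
wrist purple_jar 0.71 [318.  23.] [ 0.436 -0.355  0.004]
scene red_jar 0.75 [322. 126. 339. 146.]
scene red_jar 0.38 [275. 182. 284. 198.]
scene red_jar 0.58 [329. 139.] [ 0.718 -0.646  0.004]
```

Emit:
move_arm(motion=[{"dx": -4, "dy": 0, "dz": 35, "ax": 0, "ay": 0, "az": 0, "hand": 45}, {"dx": 0, "dy": 0, "dz": 40, "ax": 0, "ay": 0, "az": 0, "hand": 45}, {"dx": 0, "dy": 0, "dz": 40, "ax": 0, "ay": 0, "az": 0, "hand": 45}, {"dx": 0, "dy": 0, "dz": 26, "ax": 0, "ay": 0, "az": 0, "hand": 45}, {"dx": 0, "dy": 0, "dz": 13, "ax": 0, "ay": 0, "az": 0, "hand": 45}, {"dx": 0, "dy": 0, "dz": 6, "ax": 0, "ay": 0, "az": 0, "hand": 45}, {"dx": 0, "dy": 0, "dz": 0, "ax": 0, "ay": 0, "az": 0, "hand": 45}])

```text
time_s: 26.58
position: [0.5725, -0.3561, 0.0597]
tcp_rot: [[-1.0, 0.007, 0.001], [0.007, 1.0, -0.0], [-0.001, -0.0, -1.0]]
wrist_force: [0.1, 0.1, -1.5]
gripper_width: 0.61
finger_force: 64.1
```

Emit:
move_arm(motion=[{"dx": 0, "dy": 0, "dz": 0, "ax": 0, "ay": 0, "az": 0, "hand": 72}, {"dx": 0, "dy": 0, "dz": 0, "ax": 0, "ay": 0, "az": 0, "hand": 82}, {"dx": 0, "dy": 0, "dz": 0, "ax": 0, "ay": 0, "az": 0, "hand": 82}, {"dx": 0, "dy": 0, "dz": -25, "ax": 0, "ay": 0, "az": 0, "hand": 82}, {"dx": 0, "dy": 0, "dz": -40, "ax": 0, "ay": 0, "az": 0, "hand": 82}, {"dx": 0, "dy": 0, "dz": -60, "ax": 0, "ay": 0, "az": 0, "hand": 82}, {"dx": 20, "dy": 20, "dz": -60, "ax": 0, "ay": 0, "az": 0, "hand": 82}, {"dx": 20, "dy": 20, "dz": -20, "ax": 0, "ay": 0, "az": 0, "hand": 82}])

```text
time_s: 27.58
position: [0.534, -0.317, 0.2641]
tcp_rot: [[-1.0, 0.007, 0.004], [0.007, 1.0, -0.003], [-0.004, -0.003, -1.0]]
wrist_force: [1.1, 0.1, -0.2]
gripper_width: 0.958
finger_force: 0.0
```

Run:
```python
from jars import *
st(); jars("wrist"); c=cam("wrist"); save("wrist","w7")
for d in ctrl.landmark_of("wrist","handle_2_tip")[:3]: print("tip",round(d["p"],2),d["at"],np.round(onz(c,d["at"],.136),3))
```

```text
t 27.57 pos [ 0.534  -0.317   0.2641] F [ 1.1  0.1 -0.2] w 0.958 ff 0.0
wrist red_jar 0.58 [252. 172. 312. 236.]
wrist red_jar 0.73 [285. 195.] [ 0.576 -0.356  0.004]
wrist red_jar 0.35 [502. 262.] [ 0.664 -0.091  0.004]
wrist purple_jar 0.82 [242.  30. 312.  99.]
wrist purple_jar 0.98 [281.  68.] [ 0.438 -0.355  0.004]
```

View pics/w7.png

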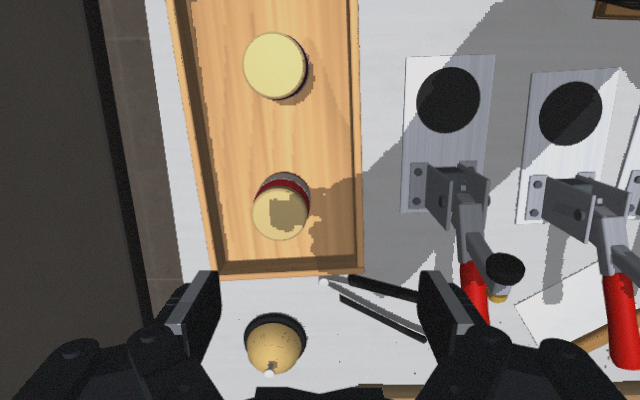

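Both jars stand upright in the tray: purple at (275,66), red at (281,205). I'll move over handle 2 to close it.

Emit:
move_arm(motion=[{"dx": -30, "dy": 45, "dz": 0, "ax": 0, "ay": 0, "az": 0, "hand": 60}, {"dx": -30, "dy": 45, "dz": 0, "ax": 0, "ay": 0, "az": 0, "hand": 60}, {"dx": -30, "dy": 45, "dz": 0, "ax": 0, "ay": 0, "az": 0, "hand": 60}, {"dx": -22, "dy": 2, "dz": 0, "ax": 0, "ay": 0, "az": 0, "hand": 60}, {"dx": 0, "dy": 0, "dz": 0, "ax": 0, "ay": 0, "az": 0, "hand": 60}])

```text
time_s: 28.55
position: [0.6477, -0.1802, 0.2587]
tcp_rot: [[-1.0, 0.005, -0.002], [0.005, 1.0, 0.001], [0.002, 0.001, -1.0]]
wrist_force: [-0.0, -1.0, -1.4]
gripper_width: 0.706
finger_force: 0.0
```

Run:
```python
from jars import *
st(); c=cam("wrist"); im=save("wrist","w8")
h=cv2.cvtColor(im,cv2.COLOR_RGB2HSV); m=((h[...,0]<6)|(h[...,0]>174))&(h[...,1]>170)&(h[...,2]>90)
n,l,s,cc=cv2.connectedComponentsWithStats(m.astype(np.uint8))
for i in range(1,n):
    if s[i,4]>200:
        x,y,w,hh,a=s[i]; print(s[i])
        for v in (y+5,y+hh//2,y+hh-6):
            xs=np.nonzero(l[v]==i)[0]; print("  row",v,xs.min(),xs.max(),[np.round(onz(c,((xs.min()+xs.max())/2,v),z),3)[:2] for z in (.10,.12,.136)])
for d in ctrl.landmark_of("wrist","handle_2_tip")[:3]: print("tip",round(d["p"],2),d["at"],np.round(onz(c,d["at"],.136),3))
```

```text
t 28.55 pos [ 0.6477 -0.1802  0.2587] F [-0.  -1.  -1.4] w 0.706 ff 0.0
[ 311  140   28  104 2083]
  row 145 311 312 [array([ 0.615, -0.185]), array([ 0.611, -0.185]), array([ 0.609, -0.184])]
  row 192 312 335 [array([ 0.655, -0.175]), array([ 0.649, -0.175]), array([ 0.645, -0.176])]
  row 238 314 336 [array([ 0.699, -0.174]), array([ 0.69 , -0.174]), array([ 0.683, -0.174])]
[ 607  148   33  107 2974]
  row 153 609 632 [array([0.622, 0.076]), array([0.618, 0.059]), array([0.616, 0.045])]
  row 201 609 635 [array([0.665, 0.088]), array([0.658, 0.071]), array([0.653, 0.056])]
  row 249 610 639 [array([0.711, 0.103]), array([0.702, 0.084]), array([0.694, 0.069])]
[ 483  151   34  108 2405]
  row 156 484 499 [array([ 0.624, -0.034]), array([ 0.621, -0.043]), array([ 0.618, -0.051])]
  row 205 488 508 [array([ 0.668, -0.022]), array([ 0.661, -0.032]), array([ 0.656, -0.041])]
  row 253 487 514 [array([ 0.715, -0.012]), array([ 0.705, -0.023]), array([ 0.697, -0.032])]
tip 0.64 [325.1, 243.9] [ 0.688 -0.174  0.136]
```

View pics/w8.png

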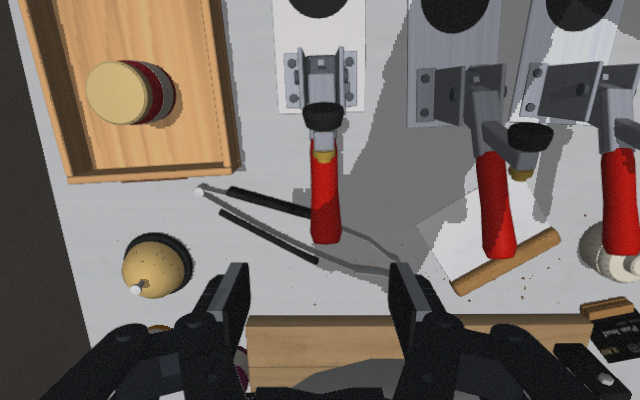

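The wrist view shows handle 2 from (322,150) to its tip at (325,240), giving a tip of (0.686, -0.174). I'll descend around it, grip, and swing it along the arc.

Emit:
move_arm(motion=[{"dx": -10, "dy": 5, "dz": 20, "ax": 0, "ay": 0, "az": 0, "hand": 60}, {"dx": 0, "dy": 0, "dz": 35, "ax": 0, "ay": 0, "az": 0, "hand": 60}, {"dx": 0, "dy": 0, "dz": 35, "ax": 0, "ay": 0, "az": 0, "hand": 60}, {"dx": 0, "dy": 0, "dz": 28, "ax": 0, "ay": 0, "az": 0, "hand": 60}, {"dx": 0, "dy": 0, "dz": 10, "ax": 0, "ay": 0, "az": 0, "hand": 60}, {"dx": 0, "dy": 0, "dz": 0, "ax": 0, "ay": 0, "az": 0, "hand": 60}])

```text
time_s: 29.4
position: [0.6562, -0.1761, 0.133]
tcp_rot: [[-1.0, 0.007, -0.0], [0.007, 1.0, 0.0], [0.0, 0.0, -1.0]]
wrist_force: [1.0, -0.5, -0.3]
gripper_width: 0.699
finger_force: 0.0
```

Emit:
move_arm(motion=[{"dx": 0, "dy": 0, "dz": 0, "ax": 0, "ay": 0, "az": 0, "hand": 12}, {"dx": 0, "dy": 0, "dz": 0, "ax": 0, "ay": 0, "az": 0, "hand": 12}, {"dx": 0, "dy": 0, "dz": 0, "ax": 0, "ay": 0, "az": 0, "hand": 12}, {"dx": 0, "dy": 0, "dz": 0, "ax": 0, "ay": 0, "az": 0, "hand": 12}])

```text
time_s: 29.9
position: [0.6571, -0.1753, 0.1338]
tcp_rot: [[-1.0, 0.006, 0.002], [0.006, 1.0, 0.0], [-0.002, 0.0, -1.0]]
wrist_force: [-0.3, 3.5, 6.1]
gripper_width: 0.164
finger_force: 53.9
```

Emit:
move_arm(motion=[{"dx": 11, "dy": 0, "dz": -19, "ax": 0, "ay": 0, "az": 0, "hand": 12}, {"dx": 15, "dy": 0, "dz": -16, "ax": 0, "ay": 0, "az": 0, "hand": 12}, {"dx": 17, "dy": 0, "dz": -13, "ax": 0, "ay": 0, "az": 0, "hand": 12}, {"dx": 20, "dy": 0, "dz": -10, "ax": 0, "ay": 0, "az": 0, "hand": 12}, {"dx": 20, "dy": 0, "dz": -6, "ax": 0, "ay": 0, "az": 0, "hand": 12}, {"dx": 10, "dy": 0, "dz": -1, "ax": 0, "ay": 0, "az": 0, "hand": 12}, {"dx": 0, "dy": 0, "dz": 0, "ax": 0, "ay": 0, "az": 0, "hand": 12}])

```text
time_s: 30.78
position: [0.563, -0.1751, 0.198]
tcp_rot: [[-1.0, 0.007, 0.0], [0.007, 1.0, -0.0], [-0.0, -0.0, -1.0]]
wrist_force: [-0.1, 0.8, -0.1]
gripper_width: 0.14
finger_force: 0.0
```

Emit:
move_arm(motion=[{"dx": 0, "dy": 0, "dz": 0, "ax": 0, "ay": 0, "az": 0, "hand": 60}, {"dx": 0, "dy": 0, "dz": 0, "ax": 0, "ay": 0, "az": 0, "hand": 60}, {"dx": 0, "dy": 0, "dz": 0, "ax": 0, "ay": 0, "az": 0, "hand": 60}, {"dx": 0, "dy": 0, "dz": -30, "ax": 0, "ay": 0, "az": 0, "hand": 60}, {"dx": 0, "dy": 0, "dz": -55, "ax": 0, "ay": 0, "az": 0, "hand": 60}, {"dx": 0, "dy": 0, "dz": 0, "ax": 0, "ay": 0, "az": 0, "hand": 60}])

```text
time_s: 31.52
position: [0.565, -0.1755, 0.2862]
tcp_rot: [[-1.0, 0.007, 0.005], [0.007, 1.0, -0.002], [-0.005, -0.002, -1.0]]
wrist_force: [0.3, -0.4, -0.8]
gripper_width: 0.702
finger_force: 0.0
```

Run:
```python
from jars import *
st(); save("scene","s9"); save("wrist","w9"); c=cam("top"); save("top","t9")
for n in("top","scene"):
  c=cam(n)
  for d in ctrl.landmark_of(n,"handle_2_tip")[:4]: print(n,"tip",round(d["p"],2),np.round(d["at"]),np.round(onz(c,d["at"],.219),3),np.round(onz(c,d["at"],.136),3))
im=cv2.imread("pics/s9.png")[130:330,180:430]; cv2.imwrite("pics/s9c.png",cv2.resize(im,None,fx=2,fy=2,interpolation=cv2.INTER_CUBIC))
```

```text
t 31.52 pos [ 0.565  -0.1755  0.2862] F [ 0.3 -0.4 -0.8] w 0.702 ff 0.0
scene tip 0.58 [282. 164.] [ 0.607 -0.06   0.219] [ 0.681 -0.178  0.136]
scene tip 0.2 [306. 166.] [ 0.537 -0.083  0.219] [ 0.602 -0.204  0.136]
```

View pics/s9c.png

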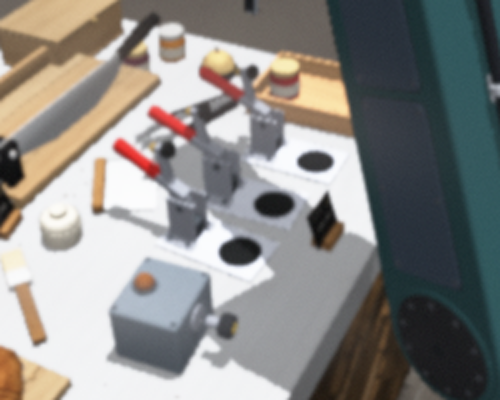

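Handle 2 slipped out of the grip and stayed open at (225,85). The jars are fine. I'll regrip deeper and move slower, turning the tool with the handle.

Emit:
move_arm(motion=[{"dx": -50, "dy": 0, "dz": 0, "ax": 0, "ay": 0, "az": 0, "hand": 60}, {"dx": -45, "dy": 1, "dz": 20, "ax": 0, "ay": 0, "az": 0, "hand": 60}, {"dx": 0, "dy": 0, "dz": 40, "ax": 0, "ay": 0, "az": 0, "hand": 60}, {"dx": 0, "dy": 0, "dz": 45, "ax": 0, "ay": 0, "az": 0, "hand": 60}, {"dx": 0, "dy": 0, "dz": 40, "ax": 0, "ay": 0, "az": 0, "hand": 60}, {"dx": 0, "dy": 0, "dz": 16, "ax": 0, "ay": 0, "az": 0, "hand": 60}, {"dx": 0, "dy": 0, "dz": 0, "ax": 0, "ay": 0, "az": 0, "hand": 60}])

```text
time_s: 32.65
position: [0.6576, -0.1743, 0.1199]
tcp_rot: [[-1.0, 0.007, -0.003], [0.007, 1.0, 0.001], [0.003, 0.001, -1.0]]
wrist_force: [0.3, -0.1, 0.2]
gripper_width: 0.701
finger_force: 0.0
```

Emit:
move_arm(motion=[{"dx": 0, "dy": 0, "dz": 0, "ax": 0, "ay": 0, "az": 0, "hand": 5}, {"dx": 0, "dy": 0, "dz": 0, "ax": 0, "ay": 0, "az": 0, "hand": 5}, {"dx": 0, "dy": 0, "dz": 0, "ax": 0, "ay": 0, "az": 0, "hand": 5}, {"dx": 0, "dy": 0, "dz": 0, "ax": 0, "ay": 0, "az": 0, "hand": 5}, {"dx": 0, "dy": 0, "dz": 0, "ax": 0, "ay": 0, "az": 0, "hand": 5}])

```text
time_s: 33.28
position: [0.6591, -0.1752, 0.1228]
tcp_rot: [[-1.0, 0.007, 0.002], [0.007, 1.0, -0.001], [-0.002, -0.001, -1.0]]
wrist_force: [-1.3, -2.2, 6.4]
gripper_width: 0.239
finger_force: 58.6
```

Emit:
move_arm(motion=[{"dx": 3, "dy": 0, "dz": -7, "ax": 0, "ay": 0, "az": 0, "hand": 5}, {"dx": 4, "dy": 0, "dz": -7, "ax": 0, "ay": 0, "az": 0, "hand": 5}, {"dx": 5, "dy": 0, "dz": -7, "ax": 0, "ay": 0, "az": 0, "hand": 5}])

```text
time_s: 33.65
position: [0.6452, -0.1752, 0.142]
tcp_rot: [[-1.0, 0.007, -0.003], [0.007, 1.0, -0.001], [0.003, -0.001, -1.0]]
wrist_force: [-5.0, -9.6, -9.9]
gripper_width: 0.233
finger_force: 59.2
```

Emit:
move_arm(motion=[{"dx": 7, "dy": 0, "dz": -9, "ax": 0, "ay": 0, "az": 0, "hand": 5}, {"dx": 8, "dy": 0, "dz": -8, "ax": 0, "ay": 0, "az": 0, "hand": 5}, {"dx": 8, "dy": 0, "dz": -7, "ax": 0, "ay": 0, "az": 0, "hand": 5}, {"dx": 9, "dy": 0, "dz": -6, "ax": 0, "ay": 0, "az": 0, "hand": 5}])

```text
time_s: 34.15
position: [0.6145, -0.1743, 0.1733]
tcp_rot: [[-1.0, 0.007, 0.001], [0.007, 1.0, 0.0], [-0.001, 0.0, -1.0]]
wrist_force: [-0.1, 0.7, -0.3]
gripper_width: 0.055
finger_force: 0.0
```

Emit:
move_arm(motion=[{"dx": 10, "dy": 0, "dz": -5, "ax": 0, "ay": 0, "az": 0, "hand": 5}, {"dx": 10, "dy": 0, "dz": -4, "ax": 0, "ay": 0, "az": 0, "hand": 5}, {"dx": 11, "dy": 0, "dz": -3, "ax": 0, "ay": 0, "az": 0, "hand": 5}, {"dx": 11, "dy": 0, "dz": -2, "ax": 0, "ay": 0, "az": 0, "hand": 5}])

```text
time_s: 34.65
position: [0.5719, -0.1741, 0.1869]
tcp_rot: [[-1.0, 0.007, 0.0], [0.007, 1.0, 0.0], [-0.0, 0.0, -1.0]]
wrist_force: [1.2, -0.3, 0.8]
gripper_width: 0.057
finger_force: 0.0
```

Gripping slips, so I'll hook the handle from behind its tip with closed, tilted fingers.

Emit:
move_arm(motion=[{"dx": 0, "dy": 0, "dz": -50, "ax": 0, "ay": 0, "az": 0, "hand": 0}, {"dx": -10, "dy": 0, "dz": -30, "ax": 0, "ay": 0, "az": 0, "hand": 0}, {"dx": -50, "dy": 0, "dz": 0, "ax": 0, "ay": 0, "az": 0, "hand": 0}, {"dx": -50, "dy": 0, "dz": 0, "ax": 0, "ay": 0, "az": 0, "hand": 0}, {"dx": -35, "dy": 0, "dz": 0, "ax": 0, "ay": 0.1, "az": 0, "hand": 0}, {"dx": 0, "dy": 0, "dz": 0, "ax": 0, "ay": 0.15, "az": 0, "hand": 0}, {"dx": 0, "dy": 0, "dz": 0, "ax": 0, "ay": 0.1, "az": 0, "hand": 0}, {"dx": 0, "dy": 0, "dz": 0, "ax": 0, "ay": 0, "az": 0, "hand": 0}])

```text
time_s: 35.65
position: [0.7216, -0.1832, 0.2507]
tcp_rot: [[-0.987, 0.006, -0.162], [0.007, 1.0, -0.009], [0.162, -0.01, -0.987]]
wrist_force: [0.5, -0.3, -0.2]
gripper_width: 0.002
finger_force: 0.0
```

Run:
```python
from jars import *
s=st(); print(np.round(s["qpos"],2))
c=cam("wrist"); im=save("wrist","w10"); print(onz(c,(320,200),.0))
for d in ctrl.landmark_of("wrist","handle_2_tip")[:3]: print("tip",round(d["p"],2),np.round(d["at"]),np.round(onz(c,d["at"],.136),3))
```

```text
t 35.65 pos [ 0.7216 -0.1832  0.2507] F [ 0.5 -0.3 -0.2] w 0.002 ff 0.0
[-0.33  0.95  1.28  2.05 -0.06 -0.32]
[ 0.72410341 -0.18329952  0.        ]
tip 0.79 [332. 178.] [ 0.687 -0.174  0.136]
```

Emit:
move_arm(motion=[{"dx": -4, "dy": 8, "dz": 30, "ax": 0, "ay": 0, "az": 0, "hand": 0}, {"dx": -3, "dy": 0, "dz": 35, "ax": 0, "ay": 0, "az": 0, "hand": 0}, {"dx": -3, "dy": 0, "dz": 35, "ax": 0, "ay": 0, "az": 0, "hand": 0}, {"dx": 0, "dy": 0, "dz": 20, "ax": 0, "ay": 0.05, "az": 0, "hand": 0}, {"dx": 0, "dy": 0, "dz": 0, "ax": 0, "ay": 0.1, "az": 0, "hand": 0}, {"dx": 0, "dy": 0, "dz": 0, "ax": 0, "ay": 0.05, "az": 0, "hand": 0}])

```text
time_s: 36.5
position: [0.7118, -0.1778, 0.1435]
tcp_rot: [[-0.941, 0.006, -0.339], [0.01, 1.0, -0.008], [0.339, -0.011, -0.941]]
wrist_force: [1.2, 0.2, 0.8]
gripper_width: -0.001
finger_force: 0.0
```

Emit:
move_arm(motion=[{"dx": -4, "dy": 2, "dz": 11, "ax": 0, "ay": 0, "az": 0, "hand": 0}, {"dx": 12, "dy": 0, "dz": 0, "ax": 0, "ay": 0, "az": 0, "hand": 0}, {"dx": 12, "dy": 0, "dz": -6, "ax": 0, "ay": 0, "az": 0, "hand": 0}, {"dx": 12, "dy": 0, "dz": -7, "ax": 0, "ay": 0, "az": 0, "hand": 0}, {"dx": 12, "dy": 0, "dz": -7, "ax": 0, "ay": 0, "az": 0, "hand": 0}])

```text
time_s: 37.12
position: [0.6754, -0.1758, 0.1684]
tcp_rot: [[-0.944, 0.006, -0.329], [0.01, 1.0, -0.011], [0.329, -0.013, -0.944]]
wrist_force: [18.1, -4.1, 11.5]
gripper_width: 0.0
finger_force: 10.4
```

Emit:
move_arm(motion=[{"dx": 12, "dy": 0, "dz": -5, "ax": 0, "ay": 0, "az": 0, "hand": 0}, {"dx": 12, "dy": 0, "dz": -4, "ax": 0, "ay": 0, "az": 0, "hand": 0}, {"dx": 12, "dy": 0, "dz": -3, "ax": 0, "ay": 0, "az": 0, "hand": 0}, {"dx": 12, "dy": 0, "dz": -2, "ax": 0, "ay": 0, "az": 0, "hand": 0}, {"dx": 12, "dy": 0, "dz": 0, "ax": 0, "ay": 0, "az": 0, "hand": 0}, {"dx": 12, "dy": 0, "dz": 0, "ax": 0, "ay": 0, "az": 0, "hand": 0}])

```text
time_s: 37.88
position: [0.6137, -0.1769, 0.2107]
tcp_rot: [[-0.948, 0.006, -0.32], [0.012, 1.0, -0.018], [0.319, -0.021, -0.947]]
wrist_force: [26.7, -13.3, 69.0]
gripper_width: 0.001
finger_force: 37.1
```

Run:
```python
from jars import *
s=st(); ctrl.get_image("scene")
c=cam("scene")
for d in ctrl.landmark_of("scene","handle_2_tip")[:4]: print("tip",round(d["p"],2),np.round(d["at"]),np.round(onz(c,d["at"],.219),3))
print("expect locked",px(c,(.557,-.178,.219)),"open",px(c,(.686,-.176,.136)))
print("h1 open",px(c,(.70,-.043,.136)),"h0 open",px(c,(.702,.072,.136)))
```

```text
t 37.88 pos [ 0.6137 -0.1769  0.2107] F [ 26.7 -13.3  69. ] w 0.001 ff 37.1
tip 0.67 [298. 150.] [ 0.606 -0.162  0.219]
expect locked [313.57680307 150.46413893] open [280.5278596  164.09534375]
h1 open [256.2915814  182.31656803] h0 open [235.39998456 200.92988811]
```

Emit:
move_arm(motion=[{"dx": 3, "dy": 0, "dz": -8, "ax": 0, "ay": 0, "az": 0, "hand": 0}, {"dx": 5, "dy": 0, "dz": -10, "ax": 0, "ay": 0, "az": 0, "hand": 0}, {"dx": 0, "dy": 0, "dz": 0, "ax": 0, "ay": 0, "az": 0, "hand": 0}])

```text
time_s: 38.35
position: [0.6097, -0.1743, 0.2229]
tcp_rot: [[-0.942, 0.006, -0.337], [0.01, 1.0, -0.009], [0.337, -0.011, -0.942]]
wrist_force: [1.1, -0.7, 0.4]
gripper_width: 0.003
finger_force: 0.0
```

```bash
cat > tip.py <<'E'
from jars import *
def tip():
    st(); c=cam("scene"); ctrl.get_image("scene")
    for d in ctrl.landmark_of("scene","handle_2_tip")[:4]: print("tip",round(d["p"],2),np.round(d["at"]))
E
python3 -c "from tip import *; tip()"
```

```text
t 38.35 pos [ 0.6097 -0.1743  0.2229] F [ 1.1 -0.7  0.4] w 0.003 ff 0.0
```

Emit:
move_arm(motion=[{"dx": 0, "dy": 0, "dz": -40, "ax": 0, "ay": 0, "az": 0, "hand": 0}, {"dx": 0, "dy": 0, "dz": -40, "ax": 0, "ay": 0, "az": 0, "hand": 0}, {"dx": 0, "dy": 0, "dz": 0, "ax": 0, "ay": 0, "az": 0, "hand": 0}])

```text
time_s: 38.83
position: [0.6284, -0.1722, 0.2869]
tcp_rot: [[-0.947, 0.004, -0.322], [0.009, 1.0, -0.014], [0.322, -0.016, -0.947]]
wrist_force: [-0.6, 0.6, 0.2]
gripper_width: 0.003
finger_force: 0.0
```

Run:
```python
from tip import *
tip(); save("scene","s11"); jars("wrist")
im=cv2.imread("pics/s11.png")[130:330,180:430]; cv2.imwrite("pics/s11c.png",cv2.resize(im,None,fx=2,fy=2,interpolation=cv2.INTER_CUBIC))
```

```text
t 38.83 pos [ 0.6284 -0.1722  0.2869] F [-0.6  0.6  0.2] w 0.003 ff 0.0
wrist red_jar 0.9 [128. 197. 202. 249.]
wrist red_jar 0.91 [174. 223.] [ 0.612 -0.353  0.004]
wrist purple_jar 0.57 [120.  36. 196. 105.]
wrist purple_jar 0.89 [171.  80.] [ 0.435 -0.358  0.004]
```

View pics/s11c.png

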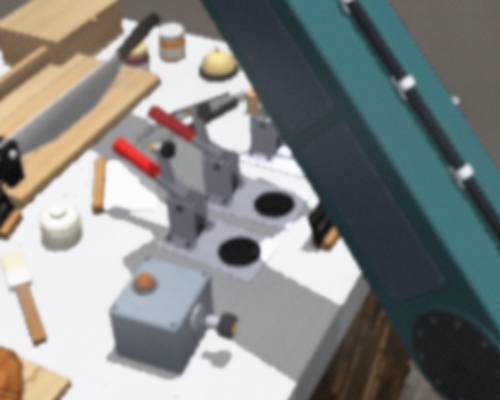

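Handle 2 has left its open pose (now hidden behind the arm). The red jar reads 4 cm further along the tray but is still inside the limits; I'll check it later. Next is handle 1.

Emit:
move_arm(motion=[{"dx": 0, "dy": 0, "dz": 0, "ax": 0, "ay": -0.17, "az": 0, "hand": 0}, {"dx": -20, "dy": 45, "dz": -3, "ax": 0, "ay": 0, "az": 0, "hand": 0}, {"dx": -30, "dy": 45, "dz": -4, "ax": 0, "ay": 0, "az": 0, "hand": 0}, {"dx": -30, "dy": 45, "dz": -4, "ax": 0, "ay": 0, "az": 0, "hand": 0}, {"dx": -25, "dy": 0, "dz": 10, "ax": 0, "ay": 0, "az": 0, "hand": 0}, {"dx": 0, "dy": 0, "dz": 20, "ax": 0, "ay": 0, "az": 0, "hand": 0}, {"dx": 0, "dy": 0, "dz": 0, "ax": 0, "ay": 0, "az": 0, "hand": 0}])

```text
time_s: 40.1
position: [0.7145, -0.0382, 0.2327]
tcp_rot: [[-0.976, 0.005, -0.218], [0.008, 1.0, -0.012], [0.218, -0.014, -0.976]]
wrist_force: [0.6, -0.6, 0.8]
gripper_width: 0.003
finger_force: 0.0
```

Run:
```python
from jars import *
s=st(); print(np.round(s["tcp_rot"],3).tolist())
c=cam("wrist"); im=save("wrist","w12")
for d in ctrl.landmark_of("wrist","handle_2_tip")[:4]: print("tip",round(d["p"],2),np.round(d["at"]),np.round(onz(c,d["at"],.136),3),np.round(onz(c,d["at"],.219),3))
jars("wrist")
```

```text
t 40.1 pos [ 0.7145 -0.0382  0.2327] F [ 0.6 -0.6  0.8] w 0.003 ff 0.0
[[-0.976, 0.005, -0.218], [0.008, 1.0, -0.012], [0.218, -0.014, -0.976]]
wrist red_jar 0.73 [  0.  74.  57. 142.]
wrist red_jar 0.6 [ 29. 112.] [ 0.61  -0.353  0.004]
wrist purple_jar 0.16 [305.  71. 344. 215.]
```

View pics/w12.png

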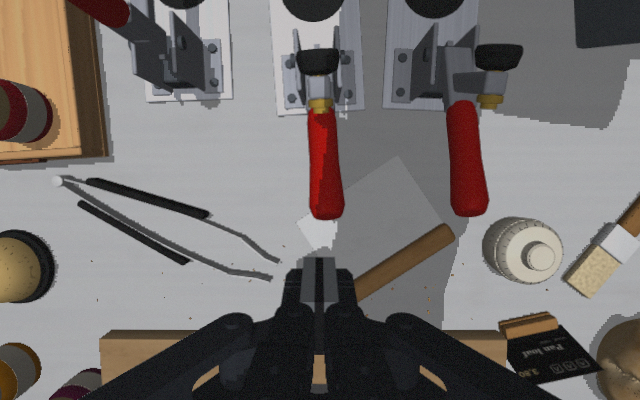

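Handle 2 is locked upright (top left). Handle 1's tip is at (328,212), handle 0's at (470,210), and the closed fingers at (322,285).

Run:
```python
from h import *
c=cam("wrist")
for p in ((328,210),(470,208)): print(onz(c,p,.13))
```

```text
[ 0.70121914 -0.03286871  0.13      ]
[0.70008146 0.07000192 0.13      ]
```

Emit:
move_arm(motion=[{"dx": -14, "dy": 2, "dz": 25, "ax": 0, "ay": 0, "az": 0, "hand": 0}, {"dx": -12, "dy": 2, "dz": 30, "ax": 0, "ay": 0, "az": 0, "hand": 0}, {"dx": -8, "dy": 0, "dz": 35, "ax": 0, "ay": 0, "az": 0, "hand": 0}, {"dx": 0, "dy": 0, "dz": 0, "ax": 0, "ay": 0.08, "az": 0, "hand": 0}, {"dx": 0, "dy": 0, "dz": 0, "ax": 0, "ay": 0.05, "az": 0, "hand": 0}, {"dx": 0, "dy": 0, "dz": 0, "ax": 0, "ay": 0, "az": 0, "hand": 0}])

```text
time_s: 41.2
position: [0.7322, -0.0363, 0.1379]
tcp_rot: [[-0.942, 0.005, -0.335], [0.01, 1.0, -0.012], [0.335, -0.015, -0.942]]
wrist_force: [0.5, -0.3, -0.3]
gripper_width: 0.002
finger_force: 0.0
```

Emit:
move_arm(motion=[{"dx": 16, "dy": 2, "dz": 3, "ax": 0, "ay": 0, "az": 0, "hand": 0}, {"dx": 12, "dy": 0, "dz": -7, "ax": 0, "ay": 0, "az": 0, "hand": 0}, {"dx": 12, "dy": 0, "dz": -8, "ax": 0, "ay": 0, "az": 0, "hand": 0}, {"dx": 12, "dy": 0, "dz": -8, "ax": 0, "ay": 0, "az": 0, "hand": 0}])

```text
time_s: 41.7
position: [0.6886, -0.0335, 0.1777]
tcp_rot: [[-0.943, 0.006, -0.333], [0.01, 1.0, -0.013], [0.333, -0.015, -0.943]]
wrist_force: [-0.1, -0.5, 0.3]
gripper_width: -0.0
finger_force: 0.0
```

Emit:
move_arm(motion=[{"dx": 12, "dy": 0, "dz": -7, "ax": 0, "ay": 0, "az": 0, "hand": 0}, {"dx": 12, "dy": 0, "dz": -6, "ax": 0, "ay": 0, "az": 0, "hand": 0}, {"dx": 12, "dy": 0, "dz": -4, "ax": 0, "ay": 0, "az": 0, "hand": 0}])

```text
time_s: 42.08
position: [0.6601, -0.0328, 0.2046]
tcp_rot: [[-0.942, 0.005, -0.335], [0.01, 1.0, -0.012], [0.335, -0.015, -0.942]]
wrist_force: [0.6, -0.0, 0.6]
gripper_width: 0.001
finger_force: 0.0
```

The fingers rose too early and passed over the tip, so I'll go back out and pull lower.

Emit:
move_arm(motion=[{"dx": -24, "dy": 0, "dz": -8, "ax": 0, "ay": 0, "az": 0, "hand": 0}, {"dx": -24, "dy": 0, "dz": -8, "ax": 0, "ay": 0, "az": 0, "hand": 0}, {"dx": -24, "dy": 0, "dz": -5, "ax": 0, "ay": 0, "az": 0, "hand": 0}, {"dx": -8, "dy": 0, "dz": 20, "ax": 0, "ay": 0, "az": 0, "hand": 0}, {"dx": -8, "dy": 0, "dz": 25, "ax": 0, "ay": 0, "az": 0, "hand": 0}, {"dx": -8, "dy": 0, "dz": 23, "ax": 0, "ay": 0, "az": 0, "hand": 0}, {"dx": 0, "dy": 0, "dz": 0, "ax": 0, "ay": 0, "az": 0, "hand": 0}])

```text
time_s: 42.95
position: [0.7184, -0.034, 0.1161]
tcp_rot: [[-0.947, 0.005, -0.321], [0.01, 1.0, -0.014], [0.32, -0.016, -0.947]]
wrist_force: [-0.8, -0.3, -0.2]
gripper_width: -0.003
finger_force: 0.0
```

Emit:
move_arm(motion=[{"dx": 5, "dy": 0, "dz": -14, "ax": 0, "ay": 0, "az": 0, "hand": 0}, {"dx": 10, "dy": 0, "dz": 0, "ax": 0, "ay": 0, "az": 0, "hand": 0}, {"dx": 12, "dy": 0, "dz": -4, "ax": 0, "ay": 0, "az": 0, "hand": 0}, {"dx": 12, "dy": 0, "dz": -7, "ax": 0, "ay": 0, "az": 0, "hand": 0}])

```text
time_s: 43.45
position: [0.6967, -0.0342, 0.1577]
tcp_rot: [[-0.954, 0.005, -0.298], [0.011, 1.0, -0.017], [0.298, -0.019, -0.954]]
wrist_force: [47.5, -4.3, 29.5]
gripper_width: -0.002
finger_force: 27.9
```

Emit:
move_arm(motion=[{"dx": 0, "dy": 0, "dz": -5, "ax": 0, "ay": 0, "az": 0, "hand": 0}, {"dx": 1, "dy": 0, "dz": -5, "ax": 0, "ay": 0, "az": 0, "hand": 0}])

```text
time_s: 43.7
position: [0.6934, -0.0334, 0.1651]
tcp_rot: [[-0.949, 0.005, -0.314], [0.01, 1.0, -0.015], [0.314, -0.017, -0.949]]
wrist_force: [-1.1, 0.2, -0.3]
gripper_width: -0.002
finger_force: 0.0
```

The fingers slipped over again. I'll switch to a side hook: roll the tool 45° and put the closed fingers under the grip from the -y side.

Emit:
move_arm(motion=[{"dx": 10, "dy": 0, "dz": -40, "ax": 0, "ay": 0, "az": 0, "hand": 0}, {"dx": 10, "dy": -30, "dz": -40, "ax": 0, "ay": 0, "az": 0, "hand": 0}, {"dx": 0, "dy": -40, "dz": 0, "ax": 0, "ay": -0.16, "az": 0, "hand": 0}, {"dx": 0, "dy": 0, "dz": 0, "ax": 0, "ay": -0.16, "az": 0, "hand": 0}, {"dx": 0, "dy": 0, "dz": 0, "ax": -0.16, "ay": 0, "az": 0, "hand": 0}, {"dx": 0, "dy": 0, "dz": 0, "ax": -0.16, "ay": 0, "az": 0, "hand": 0}, {"dx": 0, "dy": 0, "dz": 0, "ax": -0.16, "ay": 0, "az": 0, "hand": 0}, {"dx": 0, "dy": 0, "dz": 0, "ax": -0.16, "ay": 0, "az": 0, "hand": 0}])

```text
time_s: 44.7
position: [0.6956, -0.0845, 0.2424]
tcp_rot: [[-0.993, 0.076, -0.09], [0.008, 0.808, 0.59], [0.117, 0.585, -0.803]]
wrist_force: [0.3, 0.3, -0.0]
gripper_width: -0.002
finger_force: 0.0
```

Emit:
move_arm(motion=[{"dx": 0, "dy": 0, "dz": 0, "ax": -0.16, "ay": 0, "az": 0, "hand": 0}, {"dx": 0, "dy": 0, "dz": 0, "ax": 0, "ay": 0, "az": 0, "hand": 0}])

```text
time_s: 44.95
position: [0.6953, -0.0864, 0.2386]
tcp_rot: [[-0.992, 0.094, -0.08], [0.01, 0.705, 0.709], [0.123, 0.703, -0.701]]
wrist_force: [0.6, -0.1, -0.2]
gripper_width: -0.0
finger_force: 0.0
```

Run:
```python
from tip import *
s=st(); print(np.round(s["tcp_rot"],3).tolist(),np.round(s["qpos"],2)); tip(); jars("top")
```

```text
t 44.95 pos [ 0.6953 -0.0864  0.2386] F [ 0.6 -0.1 -0.2] w -0.0 ff 0.0
[[-0.992, 0.094, -0.08], [0.01, 0.705, 0.709], [0.123, 0.703, -0.701]] [-0.49  0.94  0.94  2.1   0.63 -0.6 ]
t 44.95 pos [ 0.6953 -0.0864  0.2386] F [ 0.6 -0.1 -0.2] w -0.0 ff 0.0
tip 0.47 [345. 249.]
top red_jar 0.65 [229. 210.] [0.485 0.256 0.004]
top red_jar 0.49 [418. 171.] [ 0.609 -0.357  0.004]
top purple_jar 0.61 [410. 213. 434. 236.]
top purple_jar 0.54 [418. 225.] [ 0.432 -0.352  0.004]
```

Emit:
move_arm(motion=[{"dx": -1, "dy": -38, "dz": 15, "ax": 0, "ay": 0, "az": 0, "hand": 0}, {"dx": -1, "dy": -30, "dz": 27, "ax": 0, "ay": 0, "az": 0, "hand": 0}, {"dx": -1, "dy": -25, "dz": 24, "ax": 0, "ay": 0, "az": 0, "hand": 0}, {"dx": -1, "dy": -20, "dz": 20, "ax": 0, "ay": 0, "az": 0, "hand": 0}, {"dx": 0, "dy": 0, "dz": 0, "ax": 0, "ay": 0, "az": 0, "hand": 0}])

```text
time_s: 45.92
position: [0.6819, -0.1026, 0.0997]
tcp_rot: [[-0.993, 0.091, -0.081], [0.007, 0.706, 0.708], [0.121, 0.702, -0.702]]
wrist_force: [-0.2, 0.3, 0.9]
gripper_width: 0.002
finger_force: 0.0
```

```bash
cat > w.py <<'E'
import sys
from h import *
s=st(); R=np.array(s["tcp_rot"]); print(np.round(R,3).tolist())
for a in sys.argv[1:]:
    w=np.array(eval(a))-s["position"]; print(a,"tool mm",np.round(R.T@w*1000,1))
E
python3 w.py "(.68,-.048,.097)"
python3 - <<'E'
from jars import *
c=cam("wrist"); save("wrist","w13")
E
```

```text
t 45.92 pos [ 0.6819 -0.1026  0.0997] F [-0.2  0.3  0.9] w 0.002 ff 0.0
[[-0.993, 0.091, -0.081], [0.007, 0.706, 0.708], [0.121, 0.702, -0.702]]
(.68,-.048,.097) tool mm [ 2.  36.5 40.7]
```

View pics/w13.png

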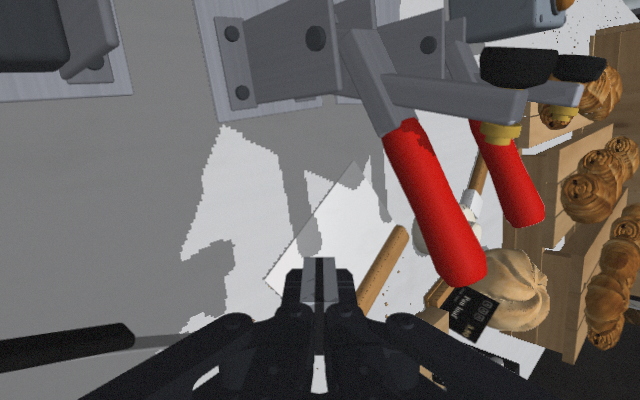

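The fingers at (320,280) are beside the open handle 1 (its grip runs from (400,130) to (465,275)). I'll slide them under it, then lift along the arc.

Emit:
move_arm(motion=[{"dx": 2, "dy": 6, "dz": 14, "ax": 0, "ay": 0, "az": 0, "hand": 0}, {"dx": 2, "dy": 14, "dz": 16, "ax": 0, "ay": 0, "az": 0, "hand": 0}, {"dx": 2, "dy": 13, "dz": 15, "ax": 0, "ay": 0, "az": 0, "hand": 0}, {"dx": 0, "dy": 0, "dz": 0, "ax": 0, "ay": 0, "az": 0, "hand": 0}])

```text
time_s: 46.48
position: [0.6765, -0.047, 0.0947]
tcp_rot: [[-0.993, 0.087, -0.079], [0.006, 0.708, 0.707], [0.117, 0.701, -0.703]]
wrist_force: [0.5, 0.0, -0.3]
gripper_width: 0.002
finger_force: 0.0
```

```bash
python3 w.py "(.665,-.048,.125)" "(.648,-.048,.146)" "(.625,-.048,.160)" "(.60,-.048,.17)" "(.585,-.048,.175)"
```

```text
t 46.48 pos [ 0.6765 -0.047   0.0947] F [ 0.5  0.  -0.3] w 0.002 ff 0.0
[[-0.993, 0.087, -0.079], [0.006, 0.708, 0.707], [0.117, 0.701, -0.703]]
(.665,-.048,.125) tool mm [ 14.9  19.5 -21.2]
(.648,-.048,.146) tool mm [ 34.3  32.8 -34.6]
(.625,-.048,.160) tool mm [ 58.7  40.6 -42.6]
(.60,-.048,.17) tool mm [ 84.7  45.5 -47.7]
(.585,-.048,.175) tool mm [100.2  47.7 -50. ]
```

Emit:
move_arm(motion=[{"dx": 4, "dy": 7, "dz": -7, "ax": 0, "ay": 0, "az": 0, "hand": 0}, {"dx": 4, "dy": 7, "dz": -7, "ax": 0, "ay": 0, "az": 0, "hand": 0}, {"dx": 6, "dy": 6, "dz": -6, "ax": 0, "ay": 0, "az": 0, "hand": 0}, {"dx": 6, "dy": 6, "dz": -6, "ax": 0, "ay": 0, "az": 0, "hand": 0}])

```text
time_s: 46.98
position: [0.6603, -0.0491, 0.1321]
tcp_rot: [[-0.993, 0.09, -0.078], [0.008, 0.707, 0.707], [0.119, 0.701, -0.703]]
wrist_force: [-0.9, -6.5, -3.1]
gripper_width: -0.003
finger_force: 3.2
```

Emit:
move_arm(motion=[{"dx": 7, "dy": 5, "dz": -5, "ax": 0, "ay": 0, "az": 0, "hand": 0}, {"dx": 7, "dy": 5, "dz": -5, "ax": 0, "ay": 0, "az": 0, "hand": 0}, {"dx": 9, "dy": 4, "dz": -4, "ax": 0, "ay": 0, "az": 0, "hand": 0}, {"dx": 9, "dy": 4, "dz": -4, "ax": 0, "ay": 0, "az": 0, "hand": 0}])

```text
time_s: 47.48
position: [0.6312, -0.0477, 0.1614]
tcp_rot: [[-0.993, 0.09, -0.079], [0.008, 0.706, 0.708], [0.119, 0.702, -0.702]]
wrist_force: [0.5, -0.6, 0.3]
gripper_width: 0.001
finger_force: 0.1
```

Emit:
move_arm(motion=[{"dx": 9, "dy": 3, "dz": -3, "ax": 0, "ay": 0, "az": 0, "hand": 0}, {"dx": 9, "dy": 3, "dz": -3, "ax": 0, "ay": 0, "az": 0, "hand": 0}])

```text
time_s: 47.72
position: [0.6143, -0.0475, 0.1716]
tcp_rot: [[-0.993, 0.089, -0.079], [0.007, 0.706, 0.708], [0.119, 0.702, -0.702]]
wrist_force: [0.3, -0.4, -0.7]
gripper_width: 0.003
finger_force: 0.0
```

Run:
```python
from tip import *
tip(); im=save("scene","s14"); h=cv2.cvtColor(im,cv2.COLOR_RGB2HSV); m=((h[...,0]<6)|(h[...,0]>174))&(h[...,1]>150)&(h[...,2]>80)
n,l,s,cc=cv2.connectedComponentsWithStats(m.astype(np.uint8)); print([list(x) for x in s[1:] if x[4]>20])
c=cam("scene"); print("locked tips",[np.round(px(c,p)) for p in ((.572,.071,.219),(.573,-.04,.219),(.557,-.177,.219))])
```

```text
t 47.73 pos [ 0.6143 -0.0475  0.1716] F [ 0.3 -0.4 -0.7] w 0.003 ff 0.0
tip 0.63 [312. 151.]
[[np.int32(311), np.int32(151), np.int32(5), np.int32(22), np.int32(82)], [np.int32(286), np.int32(169), np.int32(6), np.int32(7), np.int32(31)], [np.int32(238), np.int32(200), np.int32(22), np.int32(18), np.int32(118)]]
locked tips [array([270., 188.]), array([288., 170.]), array([313., 151.])]
```

Handles 1 and 2 are locked (tips at (289,169) and (313,151), matching the predictions). Handle 0 next, from the +y side so the tool stays clear of upright handle 1.

Emit:
move_arm(motion=[{"dx": -40, "dy": 0, "dz": 0, "ax": 0, "ay": 0, "az": 0, "hand": 0}, {"dx": -10, "dy": 10, "dz": -55, "ax": 0, "ay": 0, "az": 0, "hand": 0}, {"dx": 0, "dy": 40, "dz": -40, "ax": 0, "ay": 0, "az": 0, "hand": 0}, {"dx": 0, "dy": 30, "dz": -20, "ax": 0.17, "ay": 0, "az": 0, "hand": 0}, {"dx": 0, "dy": 40, "dz": 0, "ax": 0.17, "ay": 0, "az": 0, "hand": 0}, {"dx": 0, "dy": 45, "dz": 0, "ax": 0.17, "ay": 0, "az": 0, "hand": 0}, {"dx": 0, "dy": 45, "dz": 0, "ax": 0.17, "ay": 0, "az": 0, "hand": 0}, {"dx": 0, "dy": 45, "dz": 0, "ax": 0.17, "ay": 0, "az": 0, "hand": 0}])

```text
time_s: 48.88
position: [0.6797, 0.0906, 0.3511]
tcp_rot: [[-0.995, 0.003, -0.103], [0.01, 0.998, -0.069], [0.102, -0.07, -0.992]]
wrist_force: [0.5, 1.0, -0.8]
gripper_width: 0.001
finger_force: 0.0
```

Emit:
move_arm(motion=[{"dx": 0, "dy": 0, "dz": 0, "ax": 0.17, "ay": 0, "az": 0, "hand": 0}, {"dx": 0, "dy": 0, "dz": 0, "ax": 0.17, "ay": 0, "az": 0, "hand": 0}, {"dx": 0, "dy": 0, "dz": 0, "ax": 0.17, "ay": 0, "az": 0, "hand": 0}, {"dx": 0, "dy": 0, "dz": 0, "ax": 0.17, "ay": 0, "az": 0, "hand": 0}, {"dx": 0, "dy": 0, "dz": 0, "ax": 0, "ay": 0, "az": 0, "hand": 0}])

```text
time_s: 49.5
position: [0.6686, 0.0857, 0.3369]
tcp_rot: [[-0.995, -0.067, -0.07], [-0.001, 0.736, -0.677], [0.097, -0.673, -0.733]]
wrist_force: [-0.3, 0.5, 0.6]
gripper_width: 0.001
finger_force: 0.0
```

```bash
python3 w.py "(.685,.150,.20)" "(.68,.145,.095)"
python3 - <<'E'
from tip import *
c=cam("wrist"); save("wrist","w15"); tip()
E
```

```text
t 49.5 pos [0.6686 0.0857 0.3369] F [-0.3  0.5  0.6] w 0.001 ff 0.0
[[-0.995, -0.067, -0.07], [-0.001, 0.736, -0.677], [0.097, -0.673, -0.733]]
(.685,.150,.20) tool mm [-29.7 138.4  55.7]
(.68,.145,.095) tool mm [-34.8 205.8 136.4]
t 49.55 pos [0.6688 0.0847 0.3383] F [-0.1 -0.7  0.3] w 0.003 ff 0.0
```

View pics/w15.png

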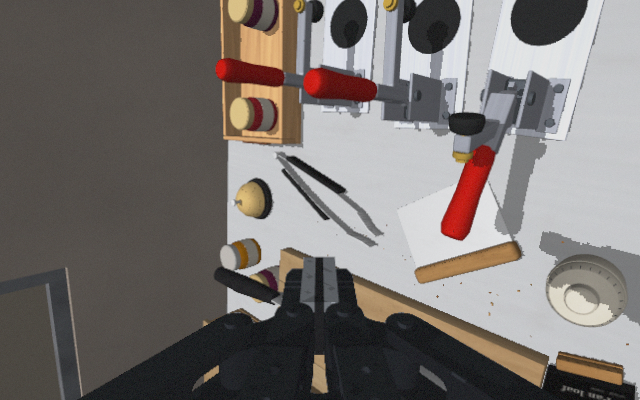

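This shows both jars upright in the tray, handles 1 and 2 locked, and handle 0 open (tip at (455,235)). There's a pot at (585,290), so I'll check its clearance.

```bash
python3 - <<'E'
from h import *
c=cam("wrist")
for p,z in (((585,290),.05),((550,290),.02),((590,258),.03),((455,232),.13)): print(p,onz(c,p,z))
E
python3 w.py "(.68,.135,.2)" "(.678,.135,.096)"
```

```text
(585, 290) [0.74547278 0.16513228 0.05      ]
(550, 290) [0.76785455 0.13517335 0.02      ]
(590, 258) [0.71965364 0.16176968 0.03      ]
(455, 232) [0.69823567 0.06437475 0.13      ]
t 49.65 pos [0.6691 0.0831 0.3399] F [ 0.6 -0.1  1. ] w 0.002 ff 0.0
[[-0.996, -0.06, -0.069], [0.002, 0.739, -0.674], [0.091, -0.671, -0.736]]
(.68,.135,.2) tool mm [-23.5 131.5  67.2]
(.678,.135,.096) tool mm [-31.  201.4 143.9]
```

Emit:
move_arm(motion=[{"dx": -5, "dy": 44, "dz": 24, "ax": 0, "ay": 0, "az": 0, "hand": 0}, {"dx": -5, "dy": 42, "dz": 30, "ax": 0, "ay": 0, "az": 0, "hand": 0}, {"dx": -5, "dy": 38, "dz": 36, "ax": 0, "ay": 0, "az": 0, "hand": 0}, {"dx": -6, "dy": 35, "dz": 35, "ax": 0, "ay": 0, "az": 0, "hand": 0}, {"dx": -6, "dy": 30, "dz": 31, "ax": 0, "ay": 0, "az": 0, "hand": 0}, {"dx": 0, "dy": 0, "dz": 0, "ax": 0, "ay": 0, "az": 0, "hand": 0}])

```text
time_s: 50.4
position: [0.6732, 0.1161, 0.0936]
tcp_rot: [[-0.995, -0.062, -0.073], [0.003, 0.737, -0.675], [0.095, -0.673, -0.734]]
wrist_force: [-0.1, 0.5, -0.1]
gripper_width: 0.0
finger_force: 0.0
```

```bash
python3 w.py "(.674,.081,.093)"
```

```text
t 50.4 pos [0.6732 0.1161 0.0936] F [-0.1  0.5 -0.1] w 0.0 ff 0.0
[[-0.995, -0.062, -0.073], [0.003, 0.737, -0.675], [0.095, -0.673, -0.734]]
(.674,.081,.093) tool mm [ -1.  -25.5  24. ]
```

Emit:
move_arm(motion=[{"dx": -1, "dy": -13, "dz": 12, "ax": 0, "ay": 0, "az": 0, "hand": 0}, {"dx": 0, "dy": -12, "dz": 12, "ax": 0, "ay": 0, "az": 0, "hand": 0}, {"dx": 0, "dy": 0, "dz": 0, "ax": 0, "ay": 0, "az": 0, "hand": 0}, {"dx": 4, "dy": -7, "dz": -7, "ax": 0, "ay": 0, "az": 0, "hand": 0}, {"dx": 4, "dy": -7, "dz": -7, "ax": 0, "ay": 0, "az": 0, "hand": 0}, {"dx": 6, "dy": -6, "dz": -6, "ax": 0, "ay": 0, "az": 0, "hand": 0}, {"dx": 6, "dy": -6, "dz": -6, "ax": 0, "ay": 0, "az": 0, "hand": 0}])

```text
time_s: 51.28
position: [0.6574, 0.0824, 0.1331]
tcp_rot: [[-0.996, -0.062, -0.068], [0.001, 0.738, -0.675], [0.092, -0.672, -0.735]]
wrist_force: [-1.1, 8.6, -5.1]
gripper_width: -0.001
finger_force: 4.3
```

Emit:
move_arm(motion=[{"dx": 7, "dy": -5, "dz": -6, "ax": 0, "ay": 0, "az": 0, "hand": 0}, {"dx": 7, "dy": -5, "dz": -6, "ax": 0, "ay": 0, "az": 0, "hand": 0}, {"dx": 9, "dy": -4, "dz": -4, "ax": 0, "ay": 0, "az": 0, "hand": 0}, {"dx": 9, "dy": -4, "dz": -4, "ax": 0, "ay": 0, "az": 0, "hand": 0}, {"dx": 9, "dy": -3, "dz": -3, "ax": 0, "ay": 0, "az": 0, "hand": 0}, {"dx": 9, "dy": -3, "dz": -3, "ax": 0, "ay": 0, "az": 0, "hand": 0}])

```text
time_s: 52.02
position: [0.6107, 0.0808, 0.1729]
tcp_rot: [[-0.996, -0.061, -0.069], [0.001, 0.736, -0.676], [0.092, -0.674, -0.733]]
wrist_force: [-0.5, -0.6, -0.6]
gripper_width: -0.001
finger_force: 0.0
```

Run:
```python
from tip import *
tip(); im=save("scene","s16"); h=cv2.cvtColor(im,cv2.COLOR_RGB2HSV); m=((h[...,0]<6)|(h[...,0]>174))&(h[...,1]>150)&(h[...,2]>80)
n,l,s,cc=cv2.connectedComponentsWithStats(m.astype(np.uint8)); print([x[:].tolist() for x in s[1:] if x[4]>20])
```

```text
t 52.02 pos [0.6107 0.0808 0.1729] F [-0.5 -0.6 -0.6] w -0.001 ff 0.0
[[286, 169, 5, 6, 24], [267, 189, 7, 26, 114]]
```

Handle 0 is upright too (top at (270,189)). I'll retreat, straighten the tool and go back to the knob.

Emit:
move_arm(motion=[{"dx": -40, "dy": 0, "dz": 0, "ax": 0, "ay": 0, "az": 0, "hand": 0}, {"dx": -5, "dy": -20, "dz": -45, "ax": 0, "ay": 0, "az": 0, "hand": 0}, {"dx": 0, "dy": -40, "dz": -40, "ax": 0, "ay": 0, "az": 0, "hand": 0}, {"dx": 0, "dy": -40, "dz": -30, "ax": 0, "ay": 0, "az": 0, "hand": 0}, {"dx": 0, "dy": 0, "dz": 0, "ax": -0.18, "ay": 0, "az": 0, "hand": 0}, {"dx": 0, "dy": 0, "dz": 0, "ax": -0.18, "ay": 0, "az": 0, "hand": 0}, {"dx": 0, "dy": 0, "dz": 0, "ax": -0.18, "ay": 0, "az": 0, "hand": 0}, {"dx": 0, "dy": 0, "dz": 0, "ax": -0.18, "ay": 0, "az": 0, "hand": 0}])

```text
time_s: 53.18
position: [0.6706, 0.0851, 0.3206]
tcp_rot: [[-0.996, -0.0, -0.09], [0.001, 1.0, -0.017], [0.09, -0.017, -0.996]]
wrist_force: [-0.2, 0.3, 0.1]
gripper_width: 0.002
finger_force: 0.0
```

Run:
```python
from h import *
s=st(); R=np.array(s["tcp_rot"]); T=np.array([[-1,0,0],[0,1,0],[0,0,-1.]])
print(np.round(R,3).tolist(), "rotvec to vertical", cv2.Rodrigues(R.T@T)[0].ravel().round(3))
```

```text
t 53.17 pos [0.6706 0.0851 0.3206] F [-0.2  0.3  0.1] w 0.002 ff 0.0
[[-0.996, -0.0, -0.09], [0.001, 1.0, -0.017], [0.09, -0.017, -0.996]] rotvec to vertical [-0.017 -0.09  -0.   ]
```

Emit:
move_arm(motion=[{"dx": 0, "dy": 0, "dz": 0, "ax": -0.017, "ay": -0.09, "az": 0, "hand": 0}, {"dx": 46, "dy": 30, "dz": 0, "ax": 0, "ay": 0, "az": 0, "hand": 0}, {"dx": 46, "dy": 30, "dz": 0, "ax": 0, "ay": 0, "az": 0, "hand": 70}, {"dx": 46, "dy": 30, "dz": 0, "ax": 0, "ay": 0, "az": 0, "hand": 70}, {"dx": 46, "dy": 30, "dz": 0, "ax": 0, "ay": 0, "az": 0, "hand": 70}, {"dx": 46, "dy": 30, "dz": 10, "ax": 0, "ay": 0, "az": 0, "hand": 70}, {"dx": 45, "dy": 27, "dz": 30, "ax": 0, "ay": 0, "az": 0, "hand": 70}, {"dx": 0, "dy": 0, "dz": 20, "ax": 0, "ay": 0, "az": 0, "hand": 70}])

```text
time_s: 54.18
position: [0.3923, 0.2629, 0.2591]
tcp_rot: [[-1.0, -0.003, -0.002], [-0.003, 1.0, -0.006], [0.002, -0.006, -1.0]]
wrist_force: [-0.2, -0.3, -0.6]
gripper_width: 0.823
finger_force: 0.0
```

Run:
```python
from tip import *
s=st(); c=cam("wrist"); save("wrist","w17")
for d in ctrl.landmark_of("wrist","lamp_knob_head")[:2]: print(round(d["p"],2),np.round(onz(c,d["at"],.062),3))
tip(); jars("scene"); jars("top")
im=save("scene","s17"); h=cv2.cvtColor(im,cv2.COLOR_RGB2HSV); m=((h[...,0]<6)|(h[...,0]>174))&(h[...,1]>150)&(h[...,2]>80)
n,l,s,cc=cv2.connectedComponentsWithStats(m.astype(np.uint8)); print([x[:].tolist() for x in s[1:] if x[4]>20])
```

```text
t 54.17 pos [0.3923 0.2629 0.2591] F [-0.2 -0.3 -0.6] w 0.823 ff 0.0
0.78 [0.4   0.257 0.062]
0.53 [0.491 0.072 0.062]
t 54.27 pos [0.3939 0.2618 0.2583] F [-0.8 -0.3  0.7] w 0.817 ff 0.0
tip 0.51 [315. 147.]
scene red_jar 0.81 [314. 162. 332. 183.]
scene red_jar 0.6 [319. 180.] [ 0.609 -0.322  0.004]
scene purple_jar 0.72 [357. 167. 374. 190.]
scene purple_jar 0.84 [364. 187.] [ 0.435 -0.352  0.004]
top red_jar 0.82 [408. 158. 427. 177.]
top red_jar 0.91 [414. 168.] [ 0.617 -0.346  0.004]
top red_jar 0.73 [370. 171.] [ 0.607 -0.199  0.004]
top purple_jar 0.65 [412. 213. 433. 236.]
top purple_jar 0.9 [422. 224.] [ 0.435 -0.363  0.004]
top purple_jar 0.62 [282. 170.] [0.616 0.086 0.004]
[[310, 151, 6, 20, 79], [267, 189, 8, 22, 86]]
```

Emit:
move_arm(motion=[{"dx": -3, "dy": -2, "dz": 40, "ax": 0, "ay": 0, "az": 0, "hand": 70}, {"dx": -3, "dy": 0, "dz": 45, "ax": 0, "ay": 0, "az": 0, "hand": 70}, {"dx": 0, "dy": 0, "dz": 45, "ax": 0, "ay": 0, "az": 0, "hand": 70}, {"dx": 0, "dy": 0, "dz": 40, "ax": 0, "ay": 0, "az": 0, "hand": 70}, {"dx": 0, "dy": 0, "dz": 20, "ax": 0, "ay": 0, "az": 0, "hand": 70}, {"dx": 0, "dy": 0, "dz": 0, "ax": 0, "ay": 0, "az": 0, "hand": 70}])

```text
time_s: 55.68
position: [0.3999, 0.2584, 0.0688]
tcp_rot: [[-1.0, 0.0, -0.004], [0.0, 1.0, -0.007], [0.004, -0.007, -1.0]]
wrist_force: [0.2, 0.4, 0.1]
gripper_width: 0.819
finger_force: 0.0
```

Emit:
move_arm(motion=[{"dx": 0, "dy": 0, "dz": 0, "ax": 0, "ay": 0, "az": 0, "hand": 20}, {"dx": 0, "dy": 0, "dz": 0, "ax": 0, "ay": 0, "az": 0, "hand": 20}, {"dx": 0, "dy": 0, "dz": 0, "ax": 0, "ay": 0, "az": 0, "hand": 20}, {"dx": 0, "dy": 0, "dz": 0, "ax": 0, "ay": 0, "az": 0, "hand": 20}])

```text
time_s: 56.18
position: [0.4012, 0.2601, 0.0709]
tcp_rot: [[-1.0, -0.001, -0.001], [-0.001, 1.0, -0.002], [0.001, -0.002, -1.0]]
wrist_force: [-3.1, 7.3, 8.0]
gripper_width: 0.307
finger_force: 54.3
```

Emit:
move_arm(motion=[{"dx": -5, "dy": 0, "dz": 0, "ax": 0, "ay": 0, "az": 0, "hand": 20}, {"dx": -5, "dy": 0, "dz": 0, "ax": 0, "ay": 0, "az": 0, "hand": 20}, {"dx": -5, "dy": 0, "dz": 0, "ax": 0, "ay": 0, "az": 0, "hand": 20}, {"dx": -4, "dy": 0, "dz": 0, "ax": 0, "ay": 0, "az": 0, "hand": 20}, {"dx": 0, "dy": 0, "dz": 0, "ax": 0, "ay": 0, "az": 0, "hand": 20}])

```text
time_s: 56.8
position: [0.4193, 0.2615, 0.0708]
tcp_rot: [[-1.0, -0.002, -0.003], [-0.002, 1.0, 0.001], [0.003, 0.001, -1.0]]
wrist_force: [-9.4, 20.1, 10.0]
gripper_width: 0.306
finger_force: 56.0
```

Release, rise and check.

Emit:
move_arm(motion=[{"dx": 0, "dy": 0, "dz": 0, "ax": 0, "ay": 0, "az": 0, "hand": 70}, {"dx": 0, "dy": 0, "dz": 0, "ax": 0, "ay": 0, "az": 0, "hand": 70}, {"dx": 0, "dy": 0, "dz": 0, "ax": 0, "ay": 0, "az": 0, "hand": 70}, {"dx": 0, "dy": 0, "dz": -35, "ax": 0, "ay": 0, "az": 0, "hand": 70}, {"dx": 5, "dy": 0, "dz": -50, "ax": 0, "ay": 0, "az": 0, "hand": 70}, {"dx": 15, "dy": 0, "dz": -55, "ax": 0, "ay": 0, "az": 0, "hand": 70}, {"dx": 0, "dy": 0, "dz": -40, "ax": 0, "ay": 0, "az": 0, "hand": 70}])

```text
time_s: 57.68
position: [0.3994, 0.2596, 0.2521]
tcp_rot: [[-1.0, -0.0, -0.001], [-0.0, 1.0, -0.005], [0.001, -0.005, -1.0]]
wrist_force: [1.2, 0.2, 0.0]
gripper_width: 0.822
finger_force: 0.0
```

Run:
```python
from tip import *
s=st(); c=cam("wrist"); save("wrist","w18")
for d in ctrl.landmark_of("wrist","lamp_knob_head")[:2]: print(round(d["p"],2),np.round(onz(c,d["at"],.062),3))
tip(); jars("top"); a=save("scene","s18")
cv2.imwrite("pics/s18c.png",cv2.resize(a[130:330,180:430,::-1],None,fx=2.4,fy=2.4,interpolation=cv2.INTER_CUBIC))
```

```text
t 57.67 pos [0.3994 0.2596 0.2521] F [1.2 0.2 0. ] w 0.822 ff 0.0
0.74 [0.416 0.259 0.062]
t 57.77 pos [0.4013 0.2602 0.2535] F [0.1 0.3 0.2] w 0.822 ff 0.0
tip 0.48 [313. 151.]
top red_jar 0.91 [406. 160. 426. 178.]
top red_jar 0.63 [414. 171.] [ 0.608 -0.344  0.004]
top purple_jar 0.82 [410. 215. 434. 237.]
top purple_jar 0.3 [318. 169. 328. 180.]
top purple_jar 0.68 [423. 224.] [ 0.432 -0.368  0.004]
top purple_jar 0.27 [364. 214.] [ 0.468 -0.175  0.004]
```

View pics/s18c.png

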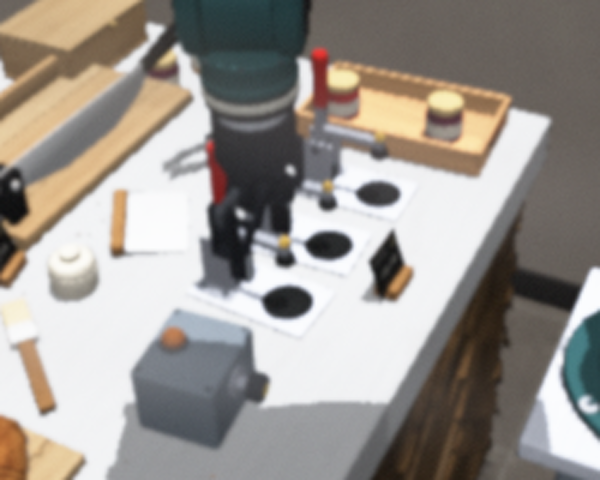

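The three bars are down with their pads at (285,250), (328,195) and (378,143). The knob is home at (260,385), both jars stand upright in the tray at (342,90) and (445,115), and the card stands at (390,265).

```bash
python3 -c "from h import *; print(ctrl.hand_in())"
```

```text
the job is handed in; nothing more can be done
None
```

I handed the job in at about 58 s with the knob home, all three clamps locked, the red and purple jars (there was no orange jar) upright in the tray, and the price card undisturbed in the last picture; hand-in gave no verdict, and closing clamp 2 briefly pushed the wrist force to about 75 N, below the 120 N limit, though I can't rule out that the gripper's body briefly passed its 40 N limit.

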